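# Unpack the spirit level and level the little shelf

### The job

Swing both flaps of the small carton out past upright so they stay open, take out the yellow spirit level, set it down right way up along the middle of the small walnut shelf and let go. Then turn the black knob of the shelf's levelling foot until the bubble rests between the two lines of the vial, and after that press the level gently down onto the shelf with the fingertips, without shifting it, and keep pressing: the program finishes while still pressing, with the bubble between the lines. Leave the jar, the tin, the bowl and the dish where they stand.

Things in the scene. Friction and masses are not known exactly. Their poses are not given: they have to be found in the camera images.
- carton: Fixed open-topped brown cardboard box: 120 (x) x 200 (y) x 50 high outside, walls and floor 3 thick, inside 114 x 194. Origin: centre of its underside; z up. Two flaps 56 wide and 196 long are hinged along the tops of its long walls and start half raised, with a gap of at least 50 between their free edges. The level lies inside on the carton's floor, along the carton's y, near the middle. The fingers, opened to about 60, have room beside the level.
- flap_near (a joint): Angle (rad) of the flap hinged on the carton's -x wall: 0 lies flat shut across the opening, 1.57 is upright, up to 2.6 folded outwards. Starts at 0.9 to 1.25. It moves with a light push from inside (under 1 N) and stays where it is left.
- flap_far (a joint): The same for the flap hinged on the carton's +x wall (0 shut, 1.57 upright, up to 2.6 folded outwards), starting at 0.9 to 1.25.
- flap_near_hinge (a point): Middle of the near flap's hinge line, 51 above the carton's underside at its x = -60; the hinge line runs along the carton's y.
- flap_far_hinge (a point): Middle of the far flap's hinge line, 51 above the carton's underside at its x = +60; the hinge line runs along the carton's y.
- level: Loose yellow spirit level, a bar 160 long (x) x 28 wide (y) x 40 high (z), 0.16 kg. Origin: centre of its flat underside. A green vial lies along x in the middle of its top; bar and vial can be pressed on anywhere, the top counts as flat at 40. Grip it across its 28 width.
- bubble (a joint): Where the pale bubble (14 long) stands in the vial, in m along the level's x from the middle, -0.018 to 0.018; it drifts to the higher end by 0.25 m per rad of the level's own slope and settles within about 1 s. The two black lines are 22 apart, so the bubble is between them when its centre is within 0.003 of 0.
- base: Fixed grey steel base of the levelling shelf, 90 (x) x 350 (y) x 12 high; origin on its underside below the centre of the shelf board; z up. The levelling foot's knob stands at its y = +175 on a block 72 x 72, 46 high.
- board: The walnut shelf board, 60 (x) x 200 (y) x 14 thick; origin: centre of its underside, 36 above the base's underside; z is its own upward normal, its top is at z = 14. It pivots about its own x axis through the origin and starts with its +y end (the knob's end) too low by 0.03 to 0.075 rad. It stands on rubber buffers and sinks 0.67 mm per N pressed on it, at most 12.
- board_top (a point): Centre of the board's top face; the level belongs with its underside here, its length along the board's y, either way round.
- foot_knob (a joint): Turn of the levelling foot's knob (rad), 0 to 2.2, growing clockwise seen from above. Starts at 0 to 0.2. Each rad clockwise raises the +y end of the board by 0.05 rad of slope, so moves the bubble by 12.5 mm. The board is level somewhere between 0.8 and 1.45, differently each time: go by the bubble. Stiff (0.12 N m) and stays where it is left, also under pressing.
- foot_knob_grip (a point): Point on the knob's vertical axis at the height to grip, 83 above the base's underside. The knob is a disc of diameter 48 whose top is at 60 above the base's underside; on it stands a bar 46 long, 14 thick, up to 90 above the base's underside. The bar lies along the base's x when foot_knob is 0 and turns with the knob; pinch it across its 14 thickness. The point's axes turn with the knob: its x runs along the bar.
- jar: Bystander: frosted glass jar with steel cap, diameter 76, 110 high; origin under its centre. Leave it alone.
- tin: Bystander: closed copper-coloured tin, diameter 90, 70 high; origin under its centre. Leave it alone.
- bowl: Bystander: blue collapsible bowl with stepped sides, diameter 124, 42 high; origin under its centre. Leave it alone.
- dish: Bystander: shallow stainless dish, diameter 110, 22 high; origin under its centre. Leave it alone.
Not all that is in view belongs to the job. Of the things shaped like the carton, the brown one is meant. Of the things shaped like the level, the yellow one is meant.

How it is judged:
On the way, in this order (a step that is already met when the one before it is completed fails the run):
1. both carton flaps are swung open past upright (value of joint each of flap_near, flap_far above 1.7 rad), for 0.2 s.
2. the level stands upright along the shelf, let go and still (x of level in the frame of board between -0.018 and 0.018 m and y of level in the frame of board between -0.03 and 0.03 m and z of level in the frame of board between 0.01 and 0.018 m and angle between the x axis of level and the y axis of board, either way round below 0.15 rad and angle between level's own z axis and vertical below 0.2 rad and contact force between level and the fingers below 0.05 N and angular speed of level below 0.1 rad/s), for 0.5 s.
3. the foot is turned until the bubble rests between the lines, the level not touched (x of level in the frame of board between -0.018 and 0.018 m and y of level in the frame of board between -0.03 and 0.03 m and z of level in the frame of board between 0.01 and 0.018 m and angle between the x axis of level and the y axis of board, either way round below 0.15 rad and angle between level's own z axis and vertical below 0.2 rad and value of joint bubble between -0.0032 and 0.0032 m and contact force between level and the fingers below 0.05 N), for 0.4 s.
At the end, for the whole second after the job is handed in: Both flaps beyond 1.7 rad; the level along the shelf (within 18 mm across, 30 mm along, 0.15 rad), underside on the board; bubble within 3.2 mm of the middle; the fingertips still press on the level (over 3 N) and the level on the board with 4.5 to 22 N (all of step 1 and x of level in the frame of board between -0.018 and 0.018 m and y of level in the frame of board between -0.03 and 0.03 m and z of level in the frame of board between 0.01 and 0.018 m and angle between the x axis of level and the y axis of board, either way round below 0.15 rad and angle between level's own z axis and vertical below 0.2 rad and value of joint bubble between -0.0032 and 0.0032 m and contact force between the fingers and level above 3 N and contact force between level and board between 4.5 and 22 N); the arm keeps its last pose, push and grip.
It fails at once if the jar is pushed more than 30 mm or tipped (distance of jar from where it was at the start of the episode above 0.03 m or angle between jar's own z axis and vertical above 0.5 rad).
It fails at once if the tin is pushed more than 30 mm or tipped (distance of tin from where it was at the start of the episode above 0.03 m or angle between tin's own z axis and vertical above 0.5 rad).
It fails at once if the bowl is pushed more than 30 mm or tipped (distance of bowl from where it was at the start of the episode above 0.03 m or angle between bowl's own z axis and vertical above 0.5 rad).
It fails at once if the dish is pushed more than 30 mm or tipped (distance of dish from where it was at the start of the episode above 0.03 m or angle between dish's own z axis and vertical above 0.5 rad).
It fails at once if the level is rammed on the shelf with over 40 N (contact force between level and board above 40 N).
It also fails if it takes over 61 s, if anything falls off the work surface, if the arm or the gripper's body presses on something with over 40 N, if the wrist force passes 120 N, or if a joint passes its speed limit or range.

### The arm

A 6-joint arm with a two-finger parallel gripper is mounted at the origin on the work surface. World frame = base frame: x ahead of the robot, y to its left, z up, the work surface at z = 0. Lengths are in m, angles in rad, forces in N, time in s.
With the tool pointing down it reaches from about 0.35 to 0.975 m from the base axis. Payload 4.9 kg.
Tool frame: the origin (TCP) lies at the very end of the fingers, on their centre line; the grasp point (between the pads) lies 19 mm behind it; z points along the fingers, x is the direction in which the jaws open and shut, and the axes are right-handed (so a half turn about z gives the same grasp; the last joint's range is limited). The gripper opens to 85 mm and grips with 20 to 120 N. Pads are 22 mm wide; open, the fingers measure 114 mm over their backs; the gripper's body (76 mm by 85 mm) begins 54 mm behind the grasp point. The pads swing forward as they close: fully open they stand 13 mm farther back than shut.
Start: joints at [-1.455, 0.053, 1.613, -0, 1.476, -0.119], TCP at [0.145, -0.608, 0.209] pointing down, gripper open.
Joint ranges: [-3.01, 3.01], [-1.01, 2.22], [0.06, 2.58], [-1.02, 4.17], [0.09, 2.62], [-3.14, 3.14]. Speed limits (rad/s): [2.57, 2.57, 3.14, 3.14, 3.14, 3.14].

### API

Orientations are given as a unit quaternion [w, x, y, z].
In Python, from plant import * gives the robot as it stands.
- The arm moves only by the shell command python3 -m inch 'ROWS'. ROWS is text: rows parted by semicolons, each of 7 numbers parted by spaces: the shift along the tool's x, y, z in m, then the turn, a rotation vector about the tool's x, y, z in rad, then the closure, from 0 (fully open) to 1 (shut). A call has 1 to 10 rows; each row shifts and turns the commanded pose from where the row before left it, along the tool's axes as they then stand; what a row does not reach is not made up. A row lasts 1/12 s, in which the tool goes at most 41.7 mm and 7.16 degrees, less where a joint would pass 70% of its speed; a pose out of reach is approached as far as the arm can. A call with a gripper value outside its range is refused whole. The fingers move at their own pace and stop on an object; the grip force is fixed at half the most. Time passes only in rows, so rows that do not move let the fingers close. It gives the time, the measured TCP pose, the force and the opening at its end, in the units of the state.
- state(): the state, without advancing time (a new reading comes with each control period).
- grab_frame(name): name is "scene" or "top" or "wrist"; returns the picture (384x512x3 uint8, blue, green, red); there is no depth.
- camera_info(name): a dict with "vertical_fov" (degrees; the focal length in pixels is half the picture's height over the tangent of half this angle, whatever the lens; pixels are square), "cx", "cy" (the principal point, pixels), "origin" and "rotation" of the camera in the world. Camera axes: x right, y down, z forward; pixel columns grow to the right and rows downward; lengths in m; the calibration is good to about 2 mm. A picture is of the moment at which its call begins: read the wrist's pose just before it. camera_info takes no time and is no camera call; for the wrist camera it gives the pose at the moment of the call.
- job_done(): hands the job in, once; it reports no verdict.
The state is a dict: "time": time; "joint_pos": joint angles; "joint_vel": joint speeds; "joint_efforts": joint torques, N m; "tool_pos": TCP position; "tool_rot": TCP orientation; "contact_force": force on the tool from outside, world axes, zero at the start; "ft_torque": the same for the moment, N m; "gripper_width": opening from 0.0 (shut) to 1.0 (fully open).
Only numpy, scipy, OpenCV 4.12 (cv2) and the standard library are available. Lean on these libraries where they do the work, as an engineer would, in place of code of your own. Each camera call takes 0.05 s, during which the arm holds its last target.

## Working session

There is one attempt and no reset: what is moved stays moved. The work goes in short steps, Python scripts to look and compute and a shell command to move; the robot and the scene stay as the last step left them, time stands still between calls to the robot, and variables do not carry over. Pictures are saved under pics/ and viewed, and the job is handed in when it is done.

```bash
ls; mkdir -p pics; python3 - <<'E'
from plant import *
import cv2
print(state())
for n in ["scene","top","wrist"]:
    i=camera_info(n); print(n,i)
    cv2.imwrite(f"pics/{n}0.png",grab_frame(n))
E
```

```text
pics
{'time': 0.0, 'joint_pos': array([-1.45499943e+00,  5.33584561e-02,  1.61430643e+00, -1.79356937e-05,
        1.47599629e+00, -1.19010476e-01]), 'joint_vel': array([ 7.61158166e-04,  1.48532581e-03,  1.66438530e-03, -1.78118255e-03,
        4.21157711e-05, -1.02746687e-04]), 'joint_efforts': array([ 3.41464411e-04, -3.93683374e+01, -3.70175314e+01, -4.83880319e-05,
        7.17724470e-03, -1.06565658e-06]), 'tool_pos': array([ 0.14532005, -0.60717747,  0.20745465]), 'tool_rot': array([-7.26207834e-04,  7.85065602e-01, -6.19411762e-01, -7.36481871e-04]), 'contact_force': array([-1.20477933, -0.03275391,  0.63027919]), 'ft_torque': array([ 0.05266609, -0.00721542, -0.02164881]), 'gripper_width': 0.9992188422694978}
scene {'vertical_fov': 44.89737346316686, 'cx': 263.10319017852925, 'cy': 191.71519100400727, 'origin': array([ 1.28088082, -0.01429871,  1.04681621]), 'rotation': array([-0.21634165,  0.62911362,  0.70464832, -0.24674498])}
top {'vertical_fov': 57.3191784740335, 'cx': 254.73163042388978, 'cy': 193.91020274424127, 'origin': array([ 0.31817548, -0.10184928,  1.03773945]), 'rotation': array([ 0.07197928, -0.70193539,  0.70479484, -0.07327972])}
wrist {'vertical_fov': 60.93119816011151, 'cx': 256.20841641754845, 'cy': 190.09763766603174, 'origin': array([ 0.22184723, -0.58985605,  0.37345513]), 'rotation': array([ 0.12204282,  0.77540313, -0.61180465, -0.09772716])}
```

View pics/scene0.png

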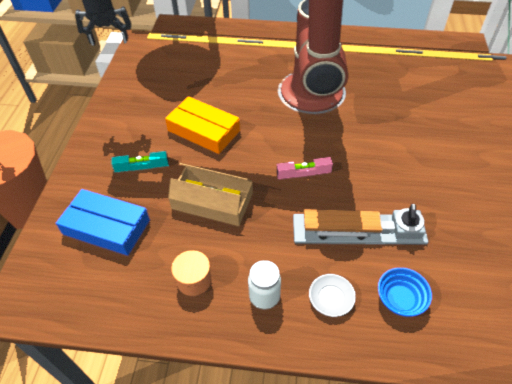

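View pics/top0.png

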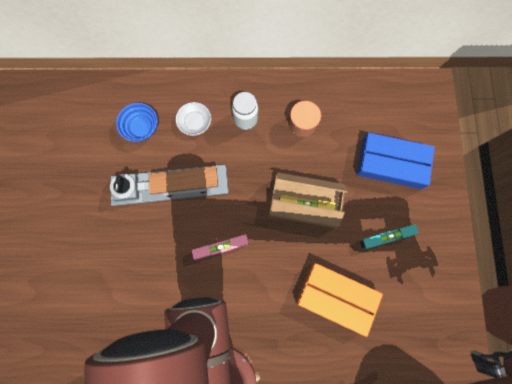

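View pics/wrist0.png

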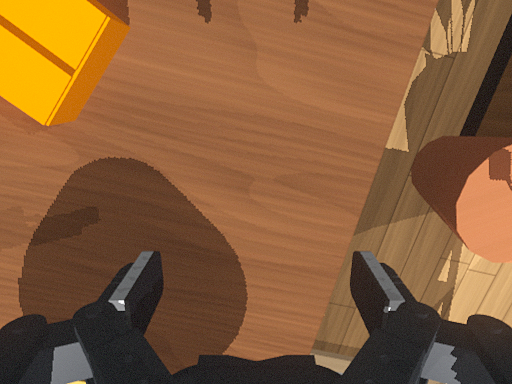

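The top view shows the carton near (308,200), the level inside it, the shelf at (185,182) and the knob at (122,185). The bystanders stand along row ~115. Next I'll zoom in.

```bash
cat > h.py <<'E'
from plant import *
import numpy as np, cv2
from scipy.spatial.transform import Rotation as R
def q2R(q): return R.from_quat([q[1],q[2],q[3],q[0]]).as_matrix()
def cam(n):
    i=camera_info(n); f=192/np.tan(np.radians(i['vertical_fov']/2))
    return dict(f=f,cx=i['cx'],cy=i['cy'],o=np.array(i['origin']),R=q2R(i['rotation']))
def ray(c,u,v):
    d=c['R']@np.array([(u-c['cx'])/c['f'],(v-c['cy'])/c['f'],1.]); return c['o'],d/np.linalg.norm(d)
def pl(c,u,v,z):
    o,d=ray(c,u,v); return o+d*(z-o[2])/d[2]
def proj(c,p):
    q=c['R'].T@(np.asarray(p)-c['o']); return np.array([c['cx']+c['f']*q[0]/q[2],c['cy']+c['f']*q[1]/q[2]])
def tri(c1,p1,c2,p2):
    o1,d1=ray(c1,*p1);o2,d2=ray(c2,*p2)
    s=np.linalg.lstsq(np.c_[d1,-d2],o2-o1,rcond=None)[0]
    a=o1+d1*s[0];b=o2+d2*s[1]; return (a+b)/2,np.linalg.norm(a-b)
E
python3 - <<'E'
import cv2
t=cv2.imread('pics/top0.png')
cv2.imwrite('pics/tc.png',cv2.resize(t[160:240,255:365],None,fx=7,fy=7,interpolation=cv2.INTER_CUBIC))
cv2.imwrite('pics/tb.png',cv2.resize(t[155:215,100:240],None,fx=5.7,fy=5.7,interpolation=cv2.INTER_CUBIC))
s=cv2.imread('pics/scene0.png')
cv2.imwrite('pics/sc.png',cv2.resize(s[160:230,160:260],None,fx=8,fy=8,interpolation=cv2.INTER_CUBIC))
cv2.imwrite('pics/sb.png',cv2.resize(s[195:255,285:435],None,fx=5.3,fy=5.3,interpolation=cv2.INTER_CUBIC))
E
```

```text
(no output)
```

View pics/tc.png

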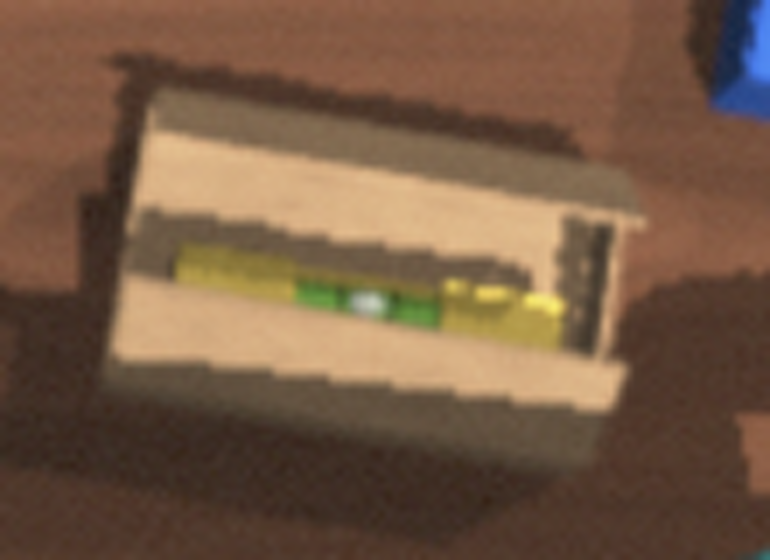

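View pics/tb.png

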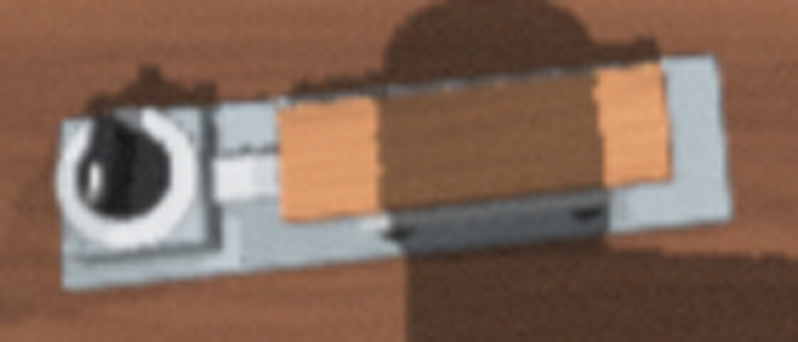

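View pics/sc.png

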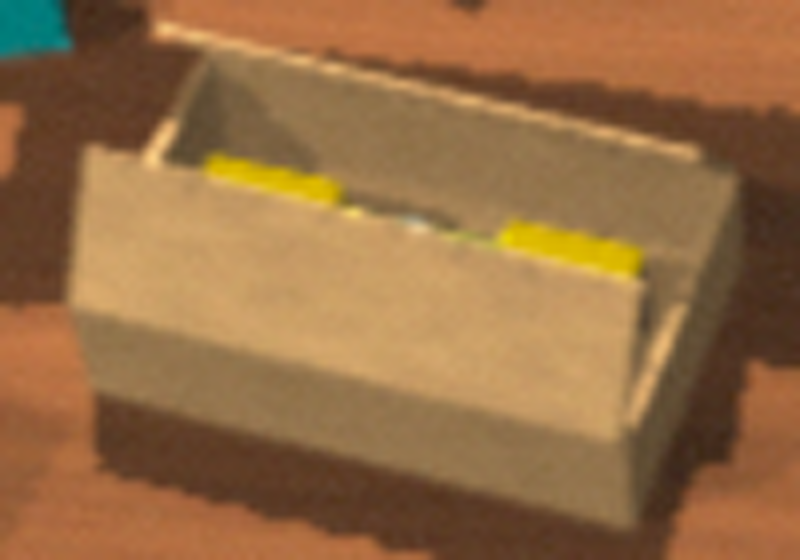

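View pics/sb.png

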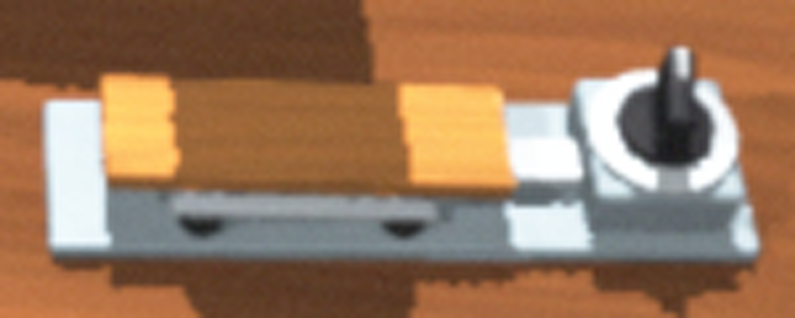

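```bash
python3 - <<'E'
from h import *
T=cam('top');S=cam('scene')
tc=lambda u,v:(u/7+255,v/7+160)
tb=lambda u,v:(u/5.7+100,v/5.7+155)
sc=lambda u,v:(u/8+160,v/8+160)
sb=lambda u,v:(u/5.3+285,v/5.3+195)
P=lambda n,c,p,z:print(n,pl(c,*p,z).round(4))
for n,p in dict(LLu=(178,245),LLd=(172,278),LRu=(567,295),LRd=(560,345)).items():P('level '+n,T,tc(*p),.043)
for n,p in dict(a=(105,380),b=(590,468),c=(150,95),d=(640,215),e=(625,365),e2=(610,410),f=(110,355),g=(125,275),h=(152,130)).items():P('cart z50 '+n,T,tc(*p),.051)
print('scene')
for n,p in dict(fh_l=(70,308),fh_r=(628,440),near_l=(210,55),near_r=(740,180),ne_l=(155,28),ne_r=(700,155)).items():P('cart z51 '+n,S,sc(*p),.051)
for n,p in dict(bl=(97,390),br=(632,525)).items():P('cart z0? '+n,S,sc(*p),.0)
print('board')
for n,p in dict(tl=(278,105),tr=(660,65),br=(670,180),bl=(285,220)).items():P(n,T,tb(*p),.050)
for n,p in dict(tl=(105,75),tr=(505,88),br=(512,187),bl=(105,180)).items():P('S'+n,S,sb(*p),.050)
print('base z12')
for n,p in dict(tl=(65,120),bl=(65,290),tr=(715,58),br=(730,218)).items():P(n,T,tb(*p),.012)
for n,p in dict(bl=(48,248),br=(757,252),tl=(45,100)).items():P('S'+n,S,sb(*p),.012)
P('disc T',T,tb(125,175),.060);P('disc S',S,sb(666,132),.060)
E
```

```text
level LLu [ 0.5223 -0.1784  0.043 ]
level LLd [ 0.5084 -0.1757  0.043 ]
level LRu [ 0.5007 -0.3381  0.043 ]
level LRd [ 0.4799 -0.3341  0.043 ]
cart z50 a [ 0.465  -0.1472  0.051 ]
cart z50 b [ 0.4285 -0.3418  0.051 ]
cart z50 c [ 0.5843 -0.1674  0.051 ]
cart z50 d [ 0.5325 -0.3679  0.051 ]
cart z50 e [ 0.4703 -0.3582  0.051 ]
cart z50 e2 [ 0.4519 -0.3511  0.051 ]
cart z50 f [ 0.4752 -0.1493  0.051 ]
cart z50 g [ 0.5082 -0.1559  0.051 ]
cart z50 h [ 0.5693 -0.168   0.051 ]
scene
cart z51 fh_l [ 0.5513 -0.361   0.051 ]
cart z51 fh_r [ 0.5845 -0.1655  0.051 ]
cart z51 near_l [ 0.4344 -0.3386  0.051 ]
cart z51 near_r [ 0.4708 -0.1431  0.051 ]
cart z51 ne_l [ 0.4239 -0.3611  0.051 ]
cart z51 ne_r [ 0.4611 -0.1585  0.051 ]
cart z0? bl [ 0.5482 -0.3607  0.    ]
cart z0? br [ 0.5837 -0.1666  0.    ]
board
tl [0.5864 0.2036 0.05  ]
tr [0.6068 0.0092 0.05  ]
br [0.5464 0.0031 0.05  ]
bl [0.5265 0.1966 0.05  ]
Stl [0.5455 0.0065 0.05  ]
Str [0.5314 0.2049 0.05  ]
Sbr [0.5907 0.2059 0.05  ]
Sbl [0.6084 0.0103 0.05  ]
base z12
tl [0.5889 0.3274 0.012 ]
bl [0.4978 0.3202 0.012 ]
tr [ 0.6217 -0.0157  0.012 ]
br [ 0.5346 -0.0247  0.012 ]
Sbl [ 0.6261 -0.0143  0.012 ]
Sbr [0.5896 0.3322 0.012 ]
Stl [ 0.5368 -0.0225  0.012 ]
disc T [0.5477 0.275  0.06  ]
disc S [0.5569 0.2793 0.06  ]
```

```bash
cat >> h.py <<'E'
from scipy.linalg import logm,expm
def plan(pos,yawdeg,n,verbose=True):
    s=state();A=np.eye(4);A[:3,:3]=q2R(s['tool_rot']);A[:3,3]=s['tool_pos']
    a=np.radians(yawdeg);B=np.eye(4);B[:3,0]=[np.cos(a),np.sin(a),0];B[:3,2]=[0,0,-1];B[:3,1]=np.cross(B[:3,2],B[:3,0]);B[:3,3]=pos
    D=np.real(expm(np.real(logm(np.linalg.inv(A)@B))/n))
    print('t',round(s['time'],2),n,'x',' '.join('%.4f'%v for v in list(D[:3,3])+list(R.from_matrix(D[:3,:3]).as_rotvec())))
def yaw():
    s=state();r=q2R(s['tool_rot']);return np.degrees(np.arctan2(r[1,0],r[0,0])),s['tool_pos'],r[:,2],s['contact_force'],s['gripper_width'],s['time']
E
python3 - <<'E'
from h import *
print(yaw()); plan([.510,-.252,.205],-10.2,15)
E
```

```text
(np.float64(-76.54822437491977), array([ 0.14532183, -0.60733126,  0.20770481]), array([-1.89392324e-04,  1.61927202e-03, -9.99998671e-01]), array([ 0.67811347, -0.24847696, -0.25916186]), 0.9978875881164515, 0.15)
t 0.15 15 x 0.0001 -0.0359 0.0002 -0.0001 0.0001 -0.0772
```

```bash
python3 -m inch '0.0001 -0.0359 0 0 0 -0.0772 0;0.0001 -0.0359 0 0 0 -0.0772 0;0.0001 -0.0359 0 0 0 -0.0772 0;0.0001 -0.0359 0 0 0 -0.0772 0;0.0001 -0.0359 0 0 0 -0.0772 0;0.0001 -0.0359 0 0 0 -0.0772 0;0.0001 -0.0359 0 0 0 -0.0772 0;0.0001 -0.0359 0 0 0 -0.0772 0'
python3 -m inch '0.0001 -0.0359 0 0 0 -0.0772 0;0.0001 -0.0359 0 0 0 -0.0772 0;0.0001 -0.0359 0 0 0 -0.0772 0;0.0001 -0.0359 0 0 0 -0.0772 0;0.0001 -0.0359 0 0 0 -0.0772 0;0.0001 -0.0359 0 0 0 -0.0772 0;0.0001 -0.0359 0 0 0 -0.0772 0;0 0 0 0 0 0 0'
python3 - <<'E'
from h import *
print(yaw()); cv2.imwrite('pics/w1.png',grab_frame('wrist'));print(yaw())
E
```

```text
time: 0.82
tool_pos: [0.3945, -0.4705, 0.2082]
tool_rot: [-0.0, 0.937, -0.35, -0.0]
contact_force: [0.7, -0.4, 0.2]
gripper_width: 1.0
time: 1.48
tool_pos: [0.5112, -0.2472, 0.2083]
tool_rot: [-0.001, 0.996, -0.085, -0.0]
contact_force: [-0.1, -0.9, 0.0]
gripper_width: 0.999
(np.float64(-9.73755151298416), array([ 0.51117459, -0.24724699,  0.20827453]), array([ 1.29024001e-04,  2.86475054e-03, -9.99995888e-01]), array([-0.0606603 , -0.86676171,  0.03431775]), 0.9993822084098208, 1.4833)
(np.float64(-9.945056312159737), array([ 0.51055373, -0.24983888,  0.20838353]), array([-3.30564077e-04,  5.01373397e-04, -9.99999820e-01]), array([-0.53268688,  0.33101769, -0.74995593]), 1.000354863088346, 1.5333)
```

View pics/w1.png

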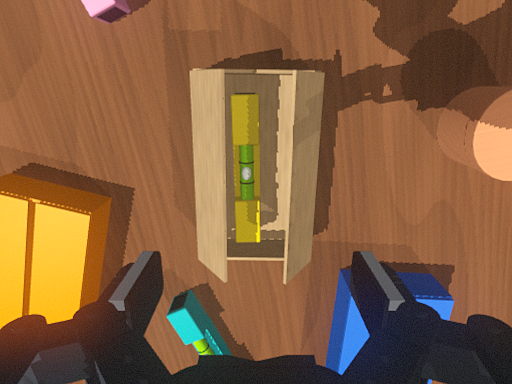

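```bash
python3 - <<'E'
from h import *
C=cam('wrist');print(C['o'])
P=lambda n,p,z:print(n,pl(C,*p,z).round(4))
for p in [(232,95),(257,95),(260,242),(236,242)]:P('lev',p,.043)
for p in [(191,70),(197,263),(324,71),(315,262)]:P('hinge',p,.051)
for p in [(224,73),(226,282),(295,72),(286,283)]:P('edge',p,.100)
print(yaw())
E
```

```text
[ 0.52364309 -0.17256754  0.37427367]
lev [ 0.4985 -0.1783  0.043 ]
lev [ 0.5226 -0.1825  0.043 ]
lev [ 0.4985 -0.3395  0.043 ]
lev [ 0.4719 -0.3349  0.043 ]
hinge [ 0.466  -0.1496  0.051 ]
hinge [ 0.425 -0.349  0.051]
hinge [ 0.5877 -0.1719  0.051 ]
hinge [ 0.5556 -0.3707  0.051 ]
edge [ 0.4999 -0.1598  0.1   ]
edge [ 0.463  -0.3476  0.1   ]
edge [ 0.5553 -0.1688  0.1   ]
edge [ 0.5203 -0.3588  0.1   ]
(np.float64(-9.945056312159737), array([ 0.51055373, -0.24983888,  0.20838353]), array([-3.30564077e-04,  5.01373397e-04, -9.99999820e-01]), array([-0.53268688,  0.33101769, -0.74995593]), 1.000354863088346, 1.5333)
```

The wrist view is clear: level corners are at (232,95) to (260,242), and the flap free edges are at columns ~225 and ~290, a gap of about 57 mm. I'll close the fingers and go down into the gap.

```bash
python3 -m inch '0 0.006 0.03 0 0 0 1;0 0 0.03 0 0 0 1;0 0 0.01 0 0 0 1;0 0 0 0 0 0 1;0 0 0 0 0 0 1;0 0 0 0 0 0 1'
python3 - <<'E'
from h import *
print(yaw()); plan([.510,-.256,.072],-10.2,3)
E
```

```text
time: 2.03
tool_pos: [0.5097, -0.2597, 0.1406]
tool_rot: [0.001, 0.996, -0.089, 0.001]
contact_force: [0.4, -0.2, 1.8]
gripper_width: 0.14
(np.float64(-10.255060589493667), array([ 0.50969615, -0.25965759,  0.14060785]), array([ 0.00218571, -0.00156794, -0.99999638]), array([ 0.40301694, -0.24231289,  1.75890795]), 0.1402151838760638, 2.0333)
t 2.03 3 x -0.0002 -0.0012 0.0229 0.0004 -0.0008 -0.0003
```

```bash
python3 -m inch '0 0 0.022 0 0 0 1;0 0 0.023 0 0 0 1;0 0 0.023 0 0 0 1;0 0 0 0 0 0 1;-0.013 0 0 0 0 0 1;-0.013 0 0 0 0 0 1;-0.013 0 0 0 0 0 1;-0.012 0 0 0 0 0 1;-0.012 0 0 0 0 0 1;0 0 0 0 0 0 1'
python3 - <<'E'
from h import *
print(yaw())
E
```

```text
time: 2.87
tool_pos: [0.449, -0.2491, 0.0771]
tool_rot: [0.002, 0.996, -0.089, 0.003]
contact_force: [-0.2, 2.7, 10.5]
gripper_width: -0.001
(np.float64(-10.228023586757578), array([ 0.44903272, -0.24912994,  0.07707364]), array([ 0.00655674, -0.00435772, -0.99996901]), array([-0.22347625,  2.74602937, 10.49472273]), -0.0014378896271556609, 2.8667)
```

```bash
python3 - <<'E'
from h import *
a=grab_frame('scene');b=grab_frame('wrist')
cv2.imwrite('pics/s2.png',cv2.resize(a[110:260,130:290],None,fx=4,fy=4,interpolation=cv2.INTER_CUBIC));cv2.imwrite('pics/w2.png',b);print(yaw())
E
```

```text
(np.float64(-10.228309682263205), array([ 0.44994837, -0.2493045 ,  0.07719988]), array([ 0.00738813, -0.00432505, -0.99996335]), array([-1.58193509,  3.60432446, 11.13641173]), 0.00037543852142193115, 2.9667)
```

View pics/s2.png

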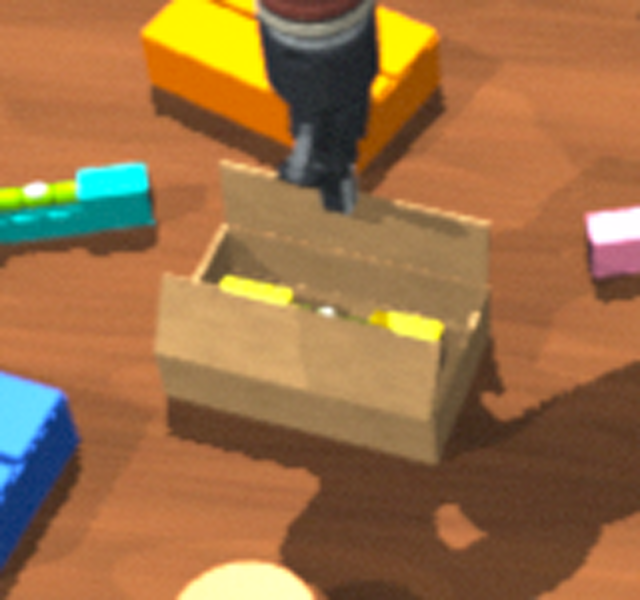

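View pics/w2.png

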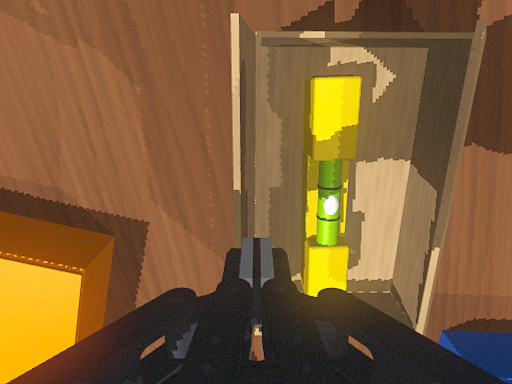

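The near flap's free edge is pushing up under the finger linkage, at about 11 N. I'll raise the tip and keep pushing from higher up.

```bash
python3 -m inch '0.003 0 -0.015 0 0 0 1;0 0 -0.008 0 0 0 1;0 0 0 0 0 0 1'
python3 - <<'E'
from h import *
print(yaw())
E
python3 -m inch '-0.005 0 0 0 0 0 1;-0.005 0 0 0 0 0 1;-0.004 0 0 0 0 0 1;0 0 0 0 0 0 1'
python3 - <<'E'
from h import *
print(yaw())
b=grab_frame('scene');cv2.imwrite('pics/s3.png',cv2.resize(b[110:260,130:290],None,fx=4,fy=4,interpolation=cv2.INTER_CUBIC))
E
```

```text
time: 3.22
tool_pos: [0.4524, -0.2499, 0.0986]
tool_rot: [0.002, 0.996, -0.089, 0.003]
contact_force: [0.3, -0.4, -0.0]
gripper_width: 0.001
(np.float64(-10.200279371217407), array([ 0.45242   , -0.24989343,  0.09859434]), array([ 0.00639617, -0.00493601, -0.99996736]), array([ 0.32488948, -0.37654276, -0.03194277]), 0.001375591637032371, 3.2167)
time: 3.55
tool_pos: [0.4347, -0.2448, 0.0926]
tool_rot: [-0.001, 0.996, -0.089, -0.001]
contact_force: [-0.4, 0.8, -0.5]
gripper_width: -0.001
(np.float64(-10.221264329047), array([ 0.43466299, -0.24476241,  0.09264905]), array([-0.00178938,  0.00120651, -0.99999767]), array([-0.41381966,  0.78582136, -0.47267334]), -0.0010996100860168534, 3.55)
```

View pics/s3.png

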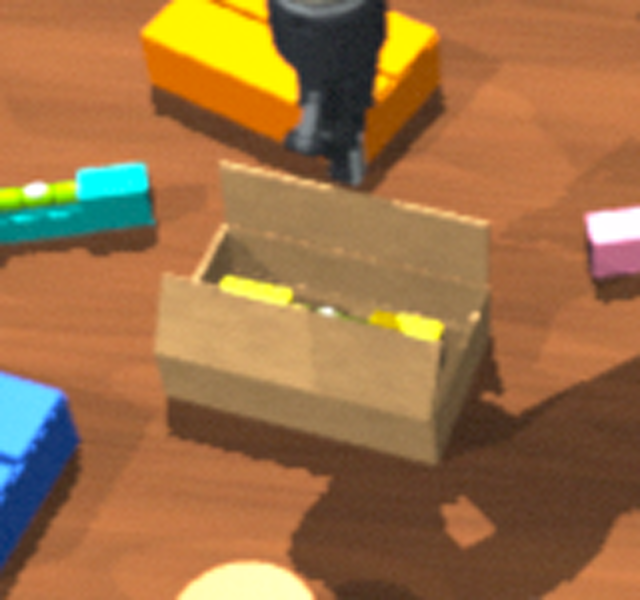

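```bash
python3 - <<'E'
from h import *
S=cam('scene')
for e in [(222,163),(488,224)]:
    for z in [.107,.105,.1]:print(pl(S,e[0]/4+130,e[1]/4+110,z).round(4))
for e in [(228,228),(488,290)]: print('h',pl(S,e[0]/4+130,e[1]/4+110,.051).round(4))
print(proj(S,[.4347,-.2448,.0926])*4-np.array([520,440]))
b=grab_frame('wrist');cv2.imwrite('pics/w3.png',b)
E
```

```text
[ 0.4237 -0.3354  0.107 ]
[ 0.4219 -0.336   0.105 ]
[ 0.4173 -0.3378  0.1   ]
[ 0.4594 -0.1447  0.107 ]
[ 0.4576 -0.1449  0.105 ]
[ 0.4532 -0.1456  0.1   ]
h [ 0.4346 -0.3364  0.051 ]
h [ 0.4709 -0.1445  0.051 ]
[349.6897142  199.30069165]
```

View pics/w3.png

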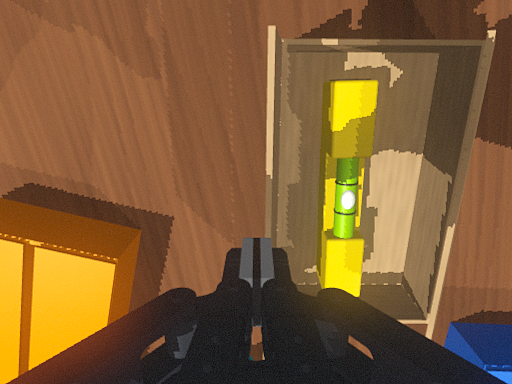

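```bash
python3 - <<'E'
from h import *
S=cam('scene')
f=lambda p:(proj(S,p)*4-np.array([520,440])).round(0)
print(f([.4495,-.249,.077]))
x=np.array([.984,-.177]);h=np.array([.4525,-.2405])
for a in [1.7,1.8,1.9,2.0,2.1]:
    for y in (-.098,.098):
        p=h+x*.056*np.cos(np.pi-a)*-1*1 if 0 else h+x*(.056*np.cos(a))+np.array([.177,.984])*y
        print(a,f([*p,.051+.056*np.sin(a)]))
E
```

```text
[342. 230.]
1.7 [220. 168.]
1.7 [490. 228.]
1.8 [224. 163.]
1.8 [493. 224.]
1.9 [227. 160.]
1.9 [495. 219.]
2.0 [230. 156.]
2.0 [497. 216.]
2.1 [233. 154.]
2.1 [500. 213.]
```

```bash
python3 - <<'E'
import cv2
a=cv2.imread('pics/s2.png')[100:260,240:440];b=cv2.imread('pics/s3.png')[100:260,240:440]
cv2.imwrite('pics/z23.png',cv2.resize(cv2.hconcat([a,b]),None,fx=2,fy=2))
E
```

```text
(no output)
```

View pics/z23.png

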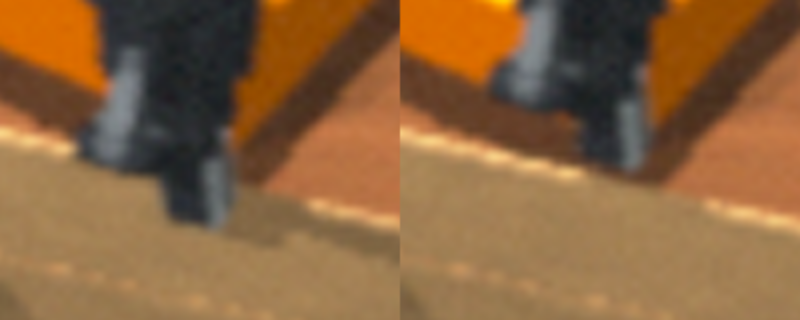

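```bash
python3 - <<'E'
from h import *
C=cam('wrist');s=state();r=q2R(s['tool_rot']);p=s['tool_pos']
print(p)
for d in (0,-.013,-.019,-.03): print(d,proj(C,p+r[:,2]*d), proj(C,p+r[:,2]*d+r[:,1]*.011), proj(C,p+r[:,2]*d-r[:,1]*.011))
S=cam('scene')
for d in (0,.013):print((proj(S,p-r[:,2]*d)*4-np.array([520,440])))
E
```

```text
[ 0.43546292 -0.24508737  0.09301219]
0 [257.16435355 232.01882917] [257.15413837 249.66950972] [257.17495742 213.69655799]
-0.013 [257.23642132 242.80086835] [257.22406102 261.50107981] [257.2492869  223.33621123]
-0.019 [257.27335006 248.32576765] [257.25981832 267.55155259] [257.28745463 228.28611358]
-0.03 [257.34818569 259.52190683] [257.33213045 279.7874454 ] [257.36496797 238.33867621]
[349.03760665 199.67880279]
[347.44961711 186.93095451]
```

The tip has risen above the flap edge, and the flap measures about 1.8 rad. I'll push it a little further for margin.

```bash
python3 -m inch '0.015 0 -0.002 0 0 0 1;0.02 0 0.0 0 0 0 1;0 0 0.009 0 0 0 1;0 0 0.008 0 0 0 1;0 0 0 0 0 0 1;-0.011 0 0 0 0 0 1;-0.011 0 0 0 0 0 1;-0.011 0 0 0 0 0 1;0 0 0 0 0 0 1'
python3 - <<'E'
from h import *
print(yaw())
b=grab_frame('scene');cv2.imwrite('pics/s4.png',cv2.resize(b[110:260,130:290],None,fx=4,fy=4,interpolation=cv2.INTER_CUBIC))
E
```

```text
time: 4.4
tool_pos: [0.4358, -0.2448, 0.0775]
tool_rot: [-0.001, 0.996, -0.089, -0.001]
contact_force: [-0.8, -0.1, -0.2]
gripper_width: 0.003
(np.float64(-10.24016852723503), array([ 0.43575851, -0.24478727,  0.07751603]), array([-0.00246253,  0.00151421, -0.99999582]), array([-0.79052606, -0.06248875, -0.22705777]), 0.0034271045240208816, 4.4)
```

View pics/s4.png

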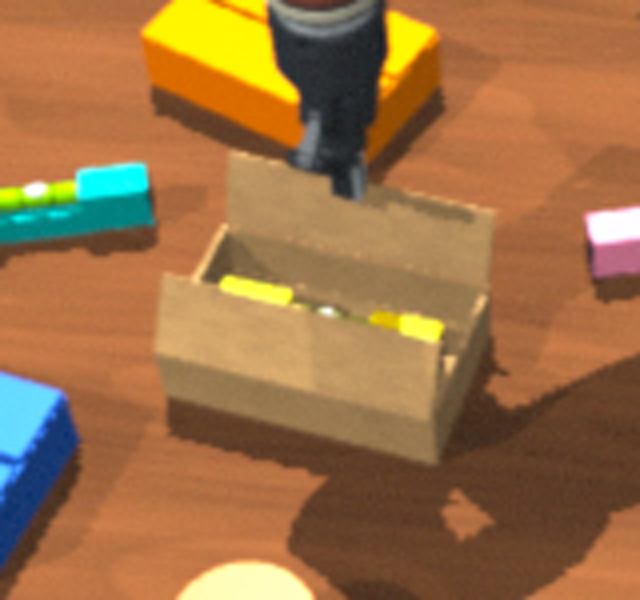

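The near flap is now at about 2.05 rad. Next is the far one.

```bash
python3 -m inch '0.02 0 -0.003 0 0 0 1;0.03 0 0 0 0 0 1;0.03 0 0 0 0 0 1;0.013 0 0 0 0 0 1;0.012 0 0 0 0 0 1;0.012 0 0 0 0 0 1;0.012 0 0 0 0 0 1;0.012 0 0 0 0 0 1;0.011 0 0 0 0 0 1;0 0 0 0 0 0 1'
python3 - <<'E'
from h import *
print(yaw())
b=grab_frame('scene');cv2.imwrite('pics/s5.png',cv2.resize(b[110:260,130:290],None,fx=4,fy=4,interpolation=cv2.INTER_CUBIC))
E
```

```text
time: 5.28
tool_pos: [0.5893, -0.2729, 0.0816]
tool_rot: [0.0, 0.996, -0.089, 0.0]
contact_force: [-1.2, -0.6, 0.5]
gripper_width: 0.002
(np.float64(-10.169126194417284), array([ 0.58928827, -0.27291868,  0.08155068]), array([ 8.86227096e-04, -2.21857658e-04, -9.99999583e-01]), array([-1.20871706, -0.57129819,  0.50913951]), 0.0016501751950738427, 5.2833)
```

View pics/s5.png

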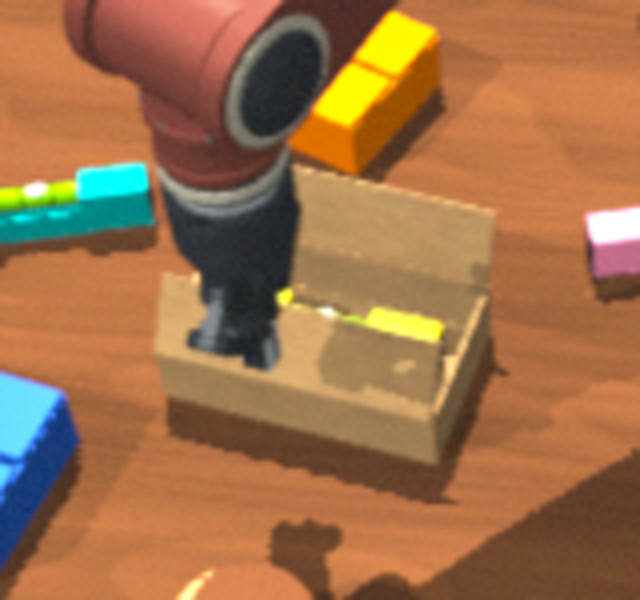

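The finger slid over the far flap without moving it. I'll lift, go back to the middle, go in deeper and push again.

```bash
python3 -m inch '0 0 -0.03 0 0 0 1;-0.02 0 -0.01 0 0 0 1;-0.036 0 0 0 0 0 1;-0.030 0 0 0 0 0 1;0 0 0.026 0 0 0 1;0 0 0.03 0 0 0 1;0 0 0 0 0 0 1'
python3 - <<'E'
from h import *
print(yaw())
b=grab_frame('scene');cv2.imwrite('pics/s6.png',cv2.resize(b[110:260,130:290],None,fx=4,fy=4,interpolation=cv2.INTER_CUBIC))
E
```

```text
time: 5.92
tool_pos: [0.4982, -0.2547, 0.0599]
tool_rot: [-0.003, 0.996, -0.089, -0.005]
contact_force: [-1.3, 1.3, -2.1]
gripper_width: 0.002
(np.float64(-10.238172975061525), array([ 0.49822105, -0.25465147,  0.05986615]), array([-0.00871494,  0.00594321, -0.99994436]), array([-1.26293968,  1.33012933, -2.07438575]), 0.0019223418504389408, 5.9167)
```

View pics/s6.png

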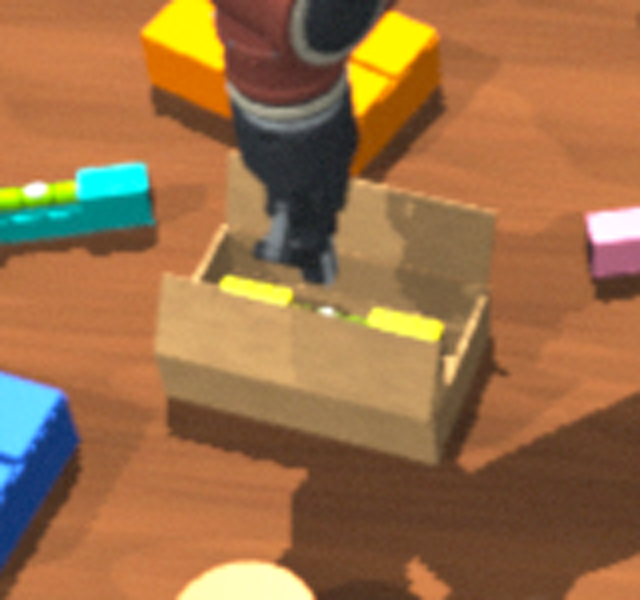

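```bash
python3 -m inch '0.012 0 -0.003 0 0 0 1;0.012 0 0 0 0 0 1;0.012 0 0 0 0 0 1;0.011 0 0 0 0 0 1;0.008 0 0 0 0 0 1;0.007 0 0 0 0 0 1;0 0 0 0 0 0 1'
python3 - <<'E'
from h import *
print(yaw())
b=grab_frame('scene');cv2.imwrite('pics/s7.png',cv2.resize(b[110:260,130:290],None,fx=4,fy=4,interpolation=cv2.INTER_CUBIC))
E
```

```text
time: 6.55
tool_pos: [0.5702, -0.2708, 0.0762]
tool_rot: [0.002, 0.996, -0.089, 0.006]
contact_force: [3.3, 0.5, 13.1]
gripper_width: -0.001
(np.float64(-10.1658632213564), array([ 0.57020837, -0.27084187,  0.07622088]), array([ 0.01219253, -0.00577503, -0.99990899]), array([ 3.26705889,  0.53612356, 13.09984066]), -0.0013198770130990918, 6.55)
```

View pics/s7.png

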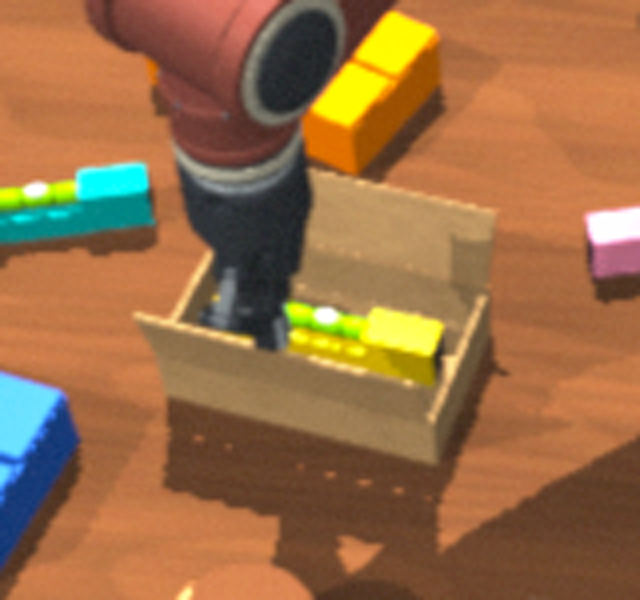

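```bash
python3 -m inch '0 0 -0.01 0 0 0 1;0 0 -0.006 0 0 0 1;0.009 0 0 0 0 0 1;0.009 0 0 0 0 0 1;0.0 0 0 0 0 0 1'
python3 - <<'E'
from h import *
print(yaw())
b=grab_frame('scene');cv2.imwrite('pics/s8.png',cv2.resize(b[110:260,130:290],None,fx=4,fy=4,interpolation=cv2.INTER_CUBIC))
S=cam('scene')
f=lambda p:(proj(S,p)*4-np.array([520,440])).round(0)
x=np.array([.984,-.177]);h=np.array([.569,-.263])
for a in [1.5,1.7,1.9,2.0,2.1,2.2]:
    print(a,[f([*(h-x*.056*np.cos(a)+np.array([.177,.984])*y),.051+.056*np.sin(a)]) for y in (-.098,.098)])
E
```

```text
time: 7.02
tool_pos: [0.5831, -0.2718, 0.0846]
tool_rot: [0.0, 0.996, -0.089, 0.0]
contact_force: [-0.5, -0.5, 1.4]
gripper_width: -0.001
(np.float64(-10.184283196172522), array([ 0.58305299, -0.27181484,  0.0845942 ]), array([ 5.65885328e-04, -5.34902659e-05, -9.99999838e-01]), array([-0.50585053, -0.54127383,  1.38868697]), -0.001148410305916359, 7.0167)
1.5 [array([146., 298.]), array([430., 366.])]
1.7 [array([139., 311.]), array([424., 380.])]
1.9 [array([132., 326.]), array([419., 396.])]
2.0 [array([130., 334.]), array([416., 404.])]
2.1 [array([127., 342.]), array([414., 413.])]
2.2 [array([125., 351.]), array([412., 421.])]
```

View pics/s8.png

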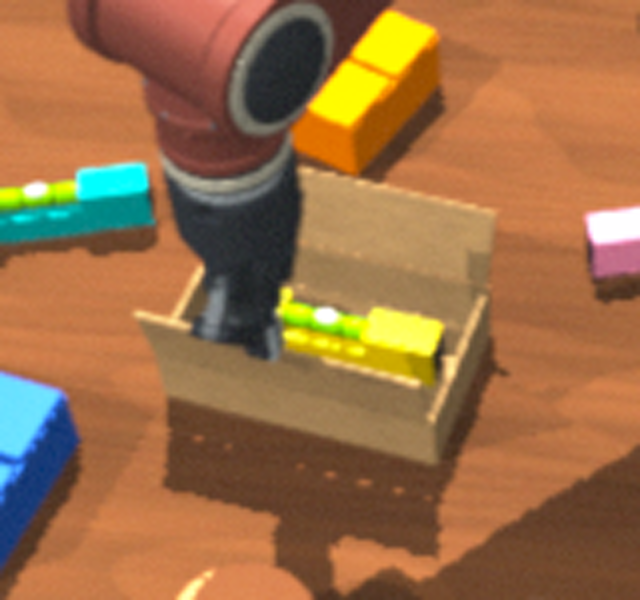

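The far flap is at about 1.77 rad, with the tip at its edge. One more push with the same correction as the near side.

```bash
python3 -m inch '-0.005 0 -0.01 0 0 0 1;-0.025 0 -0.003 0 0 0 1;-0.02 0 0 0 0 0 1;0 0 0.014 0 0 0 1;0 0 0 0 0 0 1'
python3 - <<'E'
from h import *
print(yaw())
E
```

```text
time: 7.48
tool_pos: [0.5302, -0.2617, 0.0814]
tool_rot: [-0.001, 0.996, -0.089, -0.002]
contact_force: [-0.8, 0.7, -0.9]
gripper_width: 0.003
(np.float64(-10.239715327211185), array([ 0.53023636, -0.26166264,  0.08136592]), array([-0.00344482,  0.00229022, -0.99999144]), array([-0.78718703,  0.68180856, -0.86338589]), 0.003190252890960014, 7.4833)
```

```bash
python3 -m inch '0.012 0 0.003 0 0 0 1;0.012 0 0 0 0 0 1;0.012 0 0 0 0 0 1;0.012 0 0 0 0 0 1;0.009 0 0 0 0 0 1;0 0 0 0 0 0 1'
python3 - <<'E'
from h import *
print(yaw())
b=grab_frame('scene');cv2.imwrite('pics/s9.png',cv2.resize(b[110:260,130:290],None,fx=4,fy=4,interpolation=cv2.INTER_CUBIC))
E
```

```text
time: 7.98
tool_pos: [0.5901, -0.273, 0.0806]
tool_rot: [-0.0, 0.996, -0.089, 0.0]
contact_force: [-0.5, 0.0, 0.3]
gripper_width: -0.002
(np.float64(-10.164561130638912), array([ 0.59006688, -0.2730235 ,  0.08057499]), array([ 3.89591527e-04,  1.45874056e-05, -9.99999924e-01]), array([-0.47188929,  0.04917154,  0.3260377 ]), -0.002256441309872842, 7.9833)
```

View pics/s9.png

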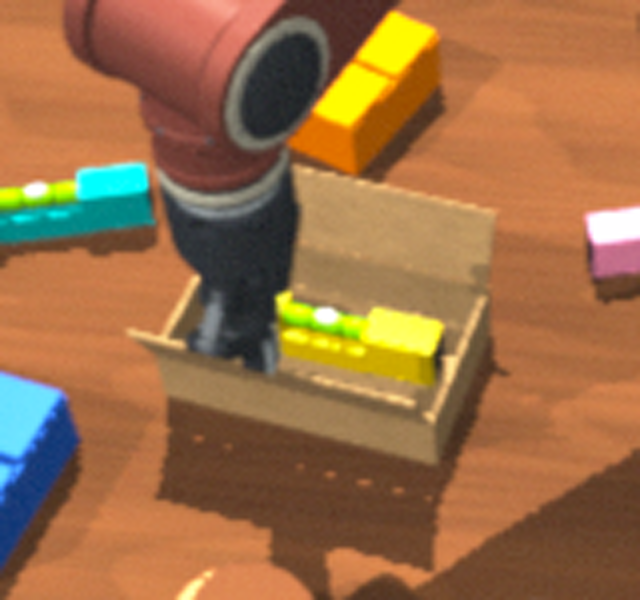

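Both flaps are now open, at about 2.05 and 1.97 rad. I'll rise above the level, half open the fingers and look.

```bash
python3 -m inch '-0.003 0 -0.03 0 0 0 0.8;-0.03 0 -0.035 0 0 0 0.46;-0.035 0 -0.015 0 0 0 0.46;-0.025 0 0 0 0 0 0.46;0 0 0 0 0 0 0.46;0 0 0 0 0 0 0.46'
python3 - <<'E'
from h import *
print(yaw())
cv2.imwrite('pics/w10.png',grab_frame('wrist'))
E
```

```text
time: 8.53
tool_pos: [0.499, -0.2566, 0.1574]
tool_rot: [0.0, 0.996, -0.089, 0.0]
contact_force: [0.6, 0.1, -0.6]
gripper_width: 0.542
(np.float64(-10.249933723331884), array([ 0.49898047, -0.25663319,  0.15742536]), array([ 4.15121438e-04, -1.37241621e-04, -9.99999904e-01]), array([ 0.61284261,  0.13136722, -0.64450667]), 0.541582710170088, 8.5333)
```

View pics/w10.png

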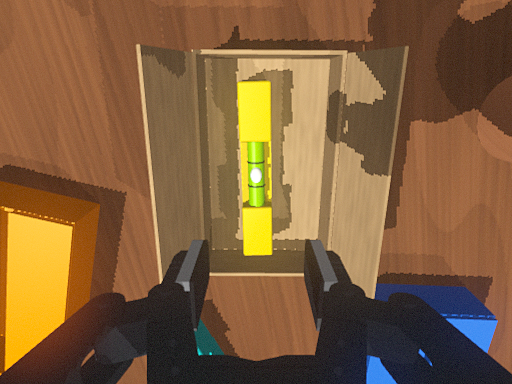

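```bash
python3 - <<'E'
from h import *
C=cam('wrist');im=cv2.imread('pics/w10.png');h=cv2.cvtColor(im,cv2.COLOR_BGR2HSV)
m=cv2.inRange(h,(20,150,80),(75,255,255));m[:60]=0;m[262:]=0;m[:,:220]=0;m[:,290:]=0
c=max(cv2.findContours(m,0,2)[0],key=cv2.contourArea);r=cv2.minAreaRect(c);b=cv2.boxPoints(r);print(r,b)
w=np.array([pl(C,*p,.043) for p in b]);print(w.round(4),w.mean(0))
s=w[np.argsort(w[:,1])];d=s[2:].mean(0)-s[:2].mean(0);print(np.degrees(np.arctan2(-d[0],d[1])),np.linalg.norm(d))
print(yaw()[:2])
E
```

```text
((256.38018798828125, 167.50479125976562), (175.45968627929688, 34.13270950317383), 87.70938873291016) [[235.82108  80.52716]
 [269.9265   79.16293]
 [276.9393  254.48242]
 [242.83386 255.84665]]
[[ 0.4973 -0.1738  0.043 ]
 [ 0.5248 -0.1777  0.043 ]
 [ 0.505  -0.3367  0.043 ]
 [ 0.4724 -0.3323  0.043 ]] [ 0.49985079 -0.25513367  0.043     ]
-8.010170160963618 0.16033438314773898
(np.float64(-10.224471981215178), array([ 0.49964186, -0.25678421,  0.15717735]))
```

```bash
python3 -m inch '0.0 -0.0015 0.03 0 0 -0.038 0.46;0 0 0.03 0 0 0 0.46;0 0 0.03 0 0 0 0.46;0 0 0.025 0 0 0 0.46;0 0 0 0 0 0 0.46'
python3 - <<'E'
from h import *
print(yaw());print(plan([.4995,-.255,.014],-8,1))
E
```

```text
time: 9.0
tool_pos: [0.4966, -0.2525, 0.0352]
tool_rot: [-0.003, 0.998, -0.07, -0.005]
contact_force: [-1.0, 1.2, -1.0]
gripper_width: 0.542
(np.float64(-8.00140861651374), array([ 0.4965776 , -0.25248964,  0.03520943]), array([-0.01025163,  0.00723256, -0.99992129]), array([-0.95565862,  1.22935866, -0.96600296]), 0.542372131517543, 9.0)
t 9.0 1 x 0.0035 0.0022 0.0212 -0.0057 0.0112 -0.0001
None
```

```bash
python3 -m inch '0.0 0 0.012 0 0 0 0.46;0 0 0.01 0 0 0 0.46;0 0 0 0 0 0 0.46;0 0 0 0 0 0 0.46'
python3 - <<'E'
from h import *
print(yaw());print(plan([.4995,-.255,.014],-8,1))
cv2.imwrite('pics/w11.png',grab_frame('wrist'))
E
```

```text
time: 9.33
tool_pos: [0.5007, -0.2557, 0.0208]
tool_rot: [0.0, 0.998, -0.07, 0.0]
contact_force: [0.8, -0.5, 0.7]
gripper_width: 0.535
(np.float64(-8.017028577145757), array([ 0.50071217, -0.25568499,  0.02079889]), array([ 4.79055617e-04, -3.36946661e-04, -9.99999828e-01]), array([ 0.8309973, -0.5215002,  0.6875498]), 0.5351194093101961, 9.3333)
t 9.33 1 x -0.0013 -0.0005 0.0068 0.0003 -0.0005 -0.0003
None
```

View pics/w11.png

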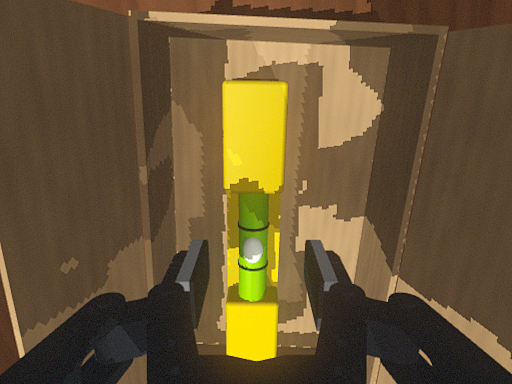

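The fingers straddle the level, with about 8 mm clear on each side. I'll go down 7 mm and grip.

```bash
python3 -m inch '-0.001 0 0.007 0 0 0 0.46;0 0 0 0 0 0 0.46;0 0 0 0 0 0 1;0 0 0 0 0 0 1;0 0 0 0 0 0 1;0 0 0 0 0 0 1;0 0 0 0 0 0 1'
python3 -m inch '0 0 0 0 0 0 1;0 0 -0.02 0 0 0 1;0 0 -0.03 0 0 0 1;0 0 -0.04 0 0 0 1;0 0 -0.04 0 0 0 1;0 0 -0.03 0 0 0 1;0 0 0 0 0 0 1'
python3 - <<'E'
from h import *
print(yaw())
cv2.imwrite('pics/w12.png',grab_frame('wrist'))
cv2.imwrite('pics/s12.png',grab_frame('scene'))
plan([.5675,.105,.175],5.96,12)
E
```

```text
time: 9.97
tool_pos: [0.4995, -0.2555, 0.0139]
tool_rot: [0.0, 0.998, -0.07, 0.0]
contact_force: [-1.3, 0.1, 2.2]
gripper_width: 0.305
time: 10.55
tool_pos: [0.5029, -0.2576, 0.1818]
tool_rot: [0.003, 0.998, -0.07, 0.006]
contact_force: [0.5, 0.3, 0.1]
gripper_width: 0.306
(np.float64(-8.011004943876348), array([ 0.50286208, -0.25764728,  0.18177356]), array([ 0.01126635, -0.00770878, -0.99990682]), array([0.51415623, 0.27281353, 0.08956356]), 0.30577978621524987, 10.55)
t 10.65 12 x 0.0048 -0.0303 -0.0001 0.0001 -0.0002 -0.0203
```

View pics/w12.png

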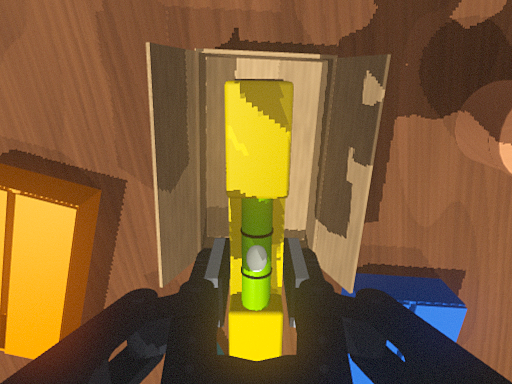

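View pics/s12.png

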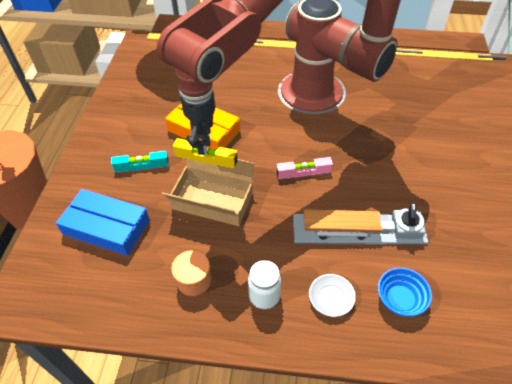

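The level is held (opening 0.306, about 26 to 28 mm), it is right way up, and the flaps are still open. Moving over the shelf.

```bash
python3 -m inch '0.0048 -0.0303 0 0 0 -0.0203 1;0.0048 -0.0303 0 0 0 -0.0203 1;0.0048 -0.0303 0 0 0 -0.0203 1;0.0048 -0.0303 0 0 0 -0.0203 1;0.0048 -0.0303 0 0 0 -0.0203 1;0.0048 -0.0303 0 0 0 -0.0203 1;0.0048 -0.0303 0 0 0 -0.0203 1;0.0048 -0.0303 0 0 0 -0.0203 1;0.0048 -0.0303 0 0 0 -0.0203 1;0.0048 -0.0303 0 0 0 -0.0203 1'
python3 -m inch '0.0048 -0.0303 0 0 0 -0.0203 1;0.0048 -0.0303 0 0 0 -0.0203 1;0 0 0 0 0 0 1;0 0 0 0 0 0 1;0 0 0 0 0 0 1'
python3 - <<'E'
from h import *
print(yaw())
cv2.imwrite('pics/w13.png',grab_frame('wrist'))
b=grab_frame('scene')
cv2.imwrite('pics/s13.png',cv2.resize(b[90:260,270:440],None,fx=3.5,fy=3.5,interpolation=cv2.INTER_CUBIC))
plan([.5675,.105,.175],5.96,1)
E
```

```text
time: 11.48
tool_pos: [0.5598, 0.0461, 0.1695]
tool_rot: [-0.0, 0.999, 0.032, -0.003]
contact_force: [0.6, -0.1, -1.6]
gripper_width: 0.303
time: 11.9
tool_pos: [0.5656, 0.1053, 0.1707]
tool_rot: [0.0, 0.999, 0.052, -0.002]
contact_force: [0.5, -0.4, -2.2]
gripper_width: 0.3
(np.float64(5.9456896431716855), array([0.5655591 , 0.10529368, 0.17069969]), array([-4.28538848e-03, -7.86715744e-04, -9.99990508e-01]), array([ 0.45123339, -0.42889301, -2.17854575]), 0.29984857774089896, 11.9)
t 12.0 1 x 0.0013 -0.0003 -0.0031 0.0002 0.0024 -0.0018
```

View pics/w13.png

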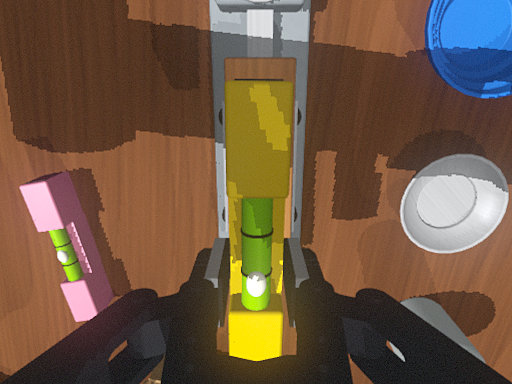

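View pics/s13.png

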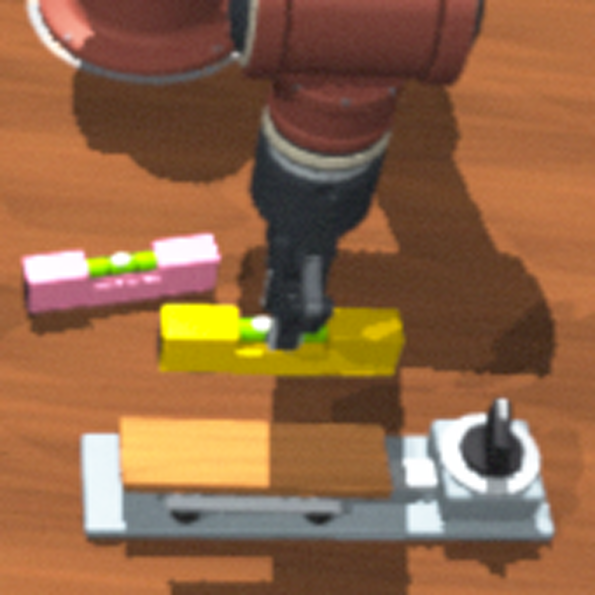

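```bash
python3 - <<'E'
from h import *
C=cam('wrist')
for p,z in [((225,60),.0455),((297,60),.0455),((212,30),.012),((311,30),.012),((213,230),.012),((228,85),.2),((291,85),.2)]:print(p,pl(C,*p,z).round(4))
u=np.array([np.cos(.104),np.sin(.104)]);v=np.array([-u[1],u[0]]);c=np.array([.5675,.105])
for p,z in [((225,60),.0455),((297,60),.0455),((212,30),.012),((311,30),.012),((213,230),.012)]:
    d=pl(C,*p,z)[:2]-c;print((d@u).round(4),(d@v).round(4))
t=state()['tool_pos'][:2]-c;print('tcp',t@u,t@v)
E
```

```text
(225, 60) [0.5294 0.199  0.0455]
(297, 60) [0.5891 0.2051 0.0455]
(212, 30) [0.5126 0.2249 0.012 ]
(311, 30) [0.6017 0.234  0.012 ]
(213, 230) [0.5256 0.027  0.012 ]
(228, 85) [0.5463 0.1813 0.2   ]
(291, 85) [0.5715 0.1838 0.2   ]
-0.0281 0.0975
0.0319 0.0973
-0.0422 0.125
0.0474 0.1248
-0.0498 -0.0733
tcp -0.001294586604902181 -0.00026610550879237465
```

```bash
python3 - <<'E'
from h import *
S=cam('scene');s=state();r=q2R(s['tool_rot']);p=s['tool_pos']
f=lambda q:(proj(S,q)-np.array([270,90]))*3.5
for sy in (1,-1):
  for z in (-.011,.029):
    for dz in (0,.006): print('y-' if sy>0 else 'y+',z,dz,f(p+r[:,0]*.014+r[:,1]*.08*sy+np.array([0,0,z+dz])).round(0))
E
```

```text
y- -0.011 0 [158. 374.]
y- -0.011 0.006 [158. 369.]
y- 0.029 0 [162. 338.]
y- 0.029 0.006 [163. 332.]
y+ -0.011 0 [391. 376.]
y+ -0.011 0.006 [393. 371.]
y+ 0.029 0 [403. 339.]
y+ 0.029 0.006 [404. 334.]
```

The bubble is at the -y end, so the level has pitched slightly in the grip with its +y end down. That is about the board's own slope, so I need no extra tilt. Lowering now.

```bash
python3 -m inch '0.003 0 0.03 0 0 0 1;0 0 0.03 0 0 0 1;0 0 0.025 0 0 0 1;0 0 0.01 0 0 0 1;0 0 0 0 0 0 1;0 0 0 0 0 0 1;0 0 0 0 0 0 1'
python3 - <<'E'
from h import *
print(yaw())
b=grab_frame('scene')
cv2.imwrite('pics/s14.png',cv2.resize(b[130:260,280:440],None,fx=4.5,fy=4.5,interpolation=cv2.INTER_CUBIC))
E
```

```text
time: 12.58
tool_pos: [0.5715, 0.1057, 0.0805]
tool_rot: [-0.0, 0.999, 0.051, 0.002]
contact_force: [0.3, -0.7, -2.2]
gripper_width: 0.3
(np.float64(5.896842221570019), array([0.57150916, 0.10565536, 0.08052921]), array([ 3.44275622e-03,  2.11378230e-04, -9.99994051e-01]), array([ 0.30675308, -0.67443519, -2.24583722]), 0.2999149684681089, 12.5833)
```

View pics/s14.png

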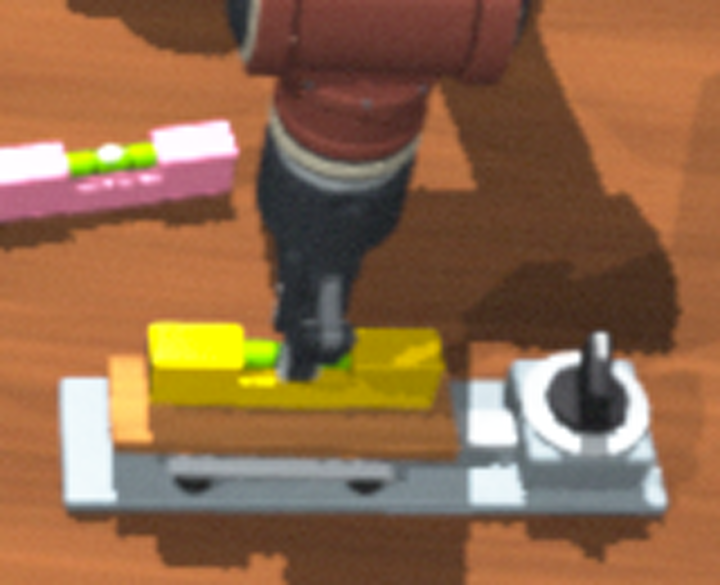

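```bash
python3 -m inch '-0.001 0 0.006 0 0 0 1;0 0 0.006 0 0 0 1;0 0 0 0 0 0 1;0 0 0 0 0 0 1;0 0 0 0 0 0 1'; python3 -m inch '0 0 0.003 0 0 0 1;0 0 0 0 0 0 1;0 0 0 0 0 0 1'; python3 -m inch '0 0 0.002 0 0 0 1;0 0 0 0 0 0 1;0 0 0 0 0 0 1'
```

```text
time: 13.05
tool_pos: [0.5688, 0.1059, 0.0663]
tool_rot: [-0.0, 0.999, 0.052, -0.0]
contact_force: [0.2, -0.2, -1.9]
gripper_width: 0.307
time: 13.3
tool_pos: [0.5689, 0.1059, 0.0633]
tool_rot: [0.0, 0.999, 0.052, -0.0]
contact_force: [-1.2, 0.2, -1.7]
gripper_width: 0.3
time: 13.55
tool_pos: [0.5692, 0.106, 0.0616]
tool_rot: [-0.0, 0.999, 0.052, 0.0]
contact_force: [0.1, 0.5, 0.2]
gripper_width: 0.301
```

```bash
python3 -m inch '0 0 0.001 0 0 0 1;0 0 0 0 0 0 1;0 0 0 0 0 0 1'; python3 -m inch '0 0 0 0 0 0 0.6;0 0 0 0 0 0 0.5;0 0 0 0 0 0 0.42;0 0 0 0 0 0 0.42;0 0 -0.01 0 0 0 0.42;0 0 -0.03 0 0 0 0.42;0 0 -0.035 0 0 0 0.42;0 0 -0.035 0 0 0 0.42;0 0 -0.01 0 0 0 0.42;0 0 0 0 0 0 0.42'
python3 - <<'E'
from h import *
print(yaw())
cv2.imwrite('pics/w15.png',grab_frame('wrist'))
b=grab_frame('scene')
cv2.imwrite('pics/s15.png',cv2.resize(b[130:260,280:440],None,fx=4.5,fy=4.5,interpolation=cv2.INTER_CUBIC))
E
```

```text
time: 13.8
tool_pos: [0.5692, 0.106, 0.0606]
tool_rot: [-0.0, 0.999, 0.052, 0.0]
contact_force: [0.4, 0.9, 0.7]
gripper_width: 0.302
time: 14.63
tool_pos: [0.5718, 0.106, 0.1862]
tool_rot: [0.0, 0.999, 0.052, 0.005]
contact_force: [-0.1, 0.1, 0.1]
gripper_width: 0.582
(np.float64(5.935338610690771), array([0.57183649, 0.10602002, 0.18624151]), array([ 9.51696260e-03,  4.79927277e-04, -9.99954598e-01]), array([-0.08338497,  0.06527453,  0.08275676]), 0.5818076278313397, 14.6333)
```

View pics/w15.png

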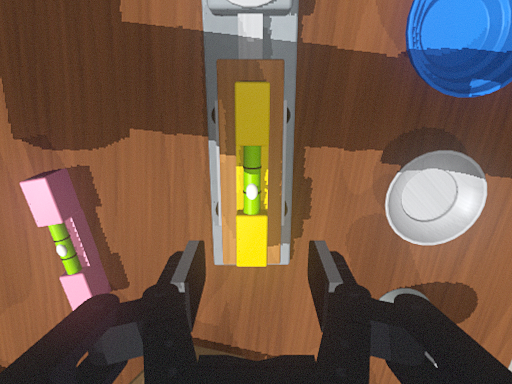

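View pics/s15.png

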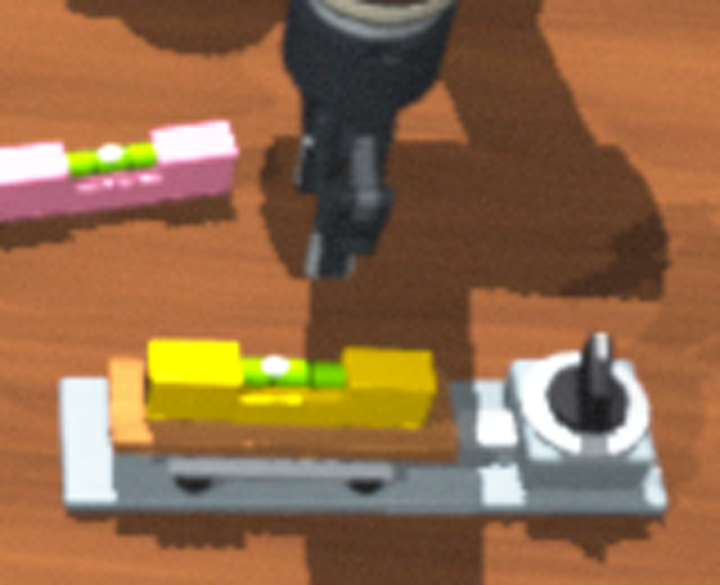

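```bash
python3 - <<'E'
from h import *
C=cam('wrist');print(yaw()[:2])
u=np.array([np.cos(.104),np.sin(.104)]);v=np.array([-u[1],u[0]]);c=np.array([.5675,.105])
for p,z in [((236,82),.0865),((269,82),.0865),((267,266),.093),((237,266),.093),((217,58),.0455),((284,58),.0455),((213,264),.0545),((290,264),.0545),
  ((203,30),.012),((298,30),.012)]:
    d=pl(C,*p,z)[:2]-c;print(p,(d@u).round(4),(d@v).round(4))
im=cv2.imread('pics/w15.png');cv2.imwrite('pics/w15v.png',cv2.resize(im[130:230,220:290],None,fx=6,fy=6,interpolation=cv2.INTER_CUBIC))
E
```

```text
(np.float64(5.934004663504934), array([0.56876943, 0.10582843, 0.18024801]))
(236, 82) -0.0145 0.0808
(269, 82) 0.0104 0.0808
(267, 266) 0.0101 -0.0733
(237, 266) -0.0164 -0.0733
(217, 58) -0.0328 0.1006
(284, 58) 0.0245 0.1005
(213, 264) -0.0432 -0.0941
(290, 264) 0.0348 -0.0942
(203, 30) -0.0486 0.1271
(298, 30) 0.0396 0.1271
```

View pics/w15v.png

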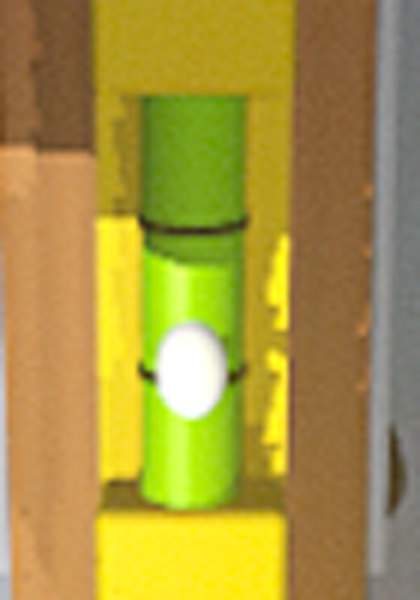

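The level sits centred on the board. The bubble is about 11 mm off toward the -y end, with the lines at zoomed rows 228 and 370 and the bubble at 370, so I need about 0.88 rad clockwise. Moving over the knob.

```bash
python3 - <<'E'
from h import *
plan([.5516,.2768,.185],90,13)
E
```

```text
t 14.73 13 x 0.0091 -0.0112 -0.0004 0.0000 -0.0000 -0.1129
```

```bash
python3 -m inch '0.0091 -0.0112 0 0 0 -0.1129 0.4;0.0091 -0.0112 0 0 0 -0.1129 0.4;0.0091 -0.0112 0 0 0 -0.1129 0.4;0.0091 -0.0112 0 0 0 -0.1129 0.4;0.0091 -0.0112 0 0 0 -0.1129 0.4;0.0091 -0.0112 0 0 0 -0.1129 0.4;0.0091 -0.0112 0 0 0 -0.1129 0.4;0.0091 -0.0112 0 0 0 -0.1129 0.4;0.0091 -0.0112 0 0 0 -0.1129 0.4;0.0091 -0.0112 0 0 0 -0.1129 0.4'
python3 -m inch '0.0091 -0.0112 0 0 0 -0.1129 0.4;0.0091 -0.0112 0 0 0 -0.1129 0.4;0.0091 -0.0112 0 0 0 -0.1129 0.4;0 0 0 0 0 0 0.4;0 0 0 0 0 0 0.4;0 0 0 0 0 0 0.4'
python3 - <<'E'
from h import *
print(yaw())
cv2.imwrite('pics/w16.png',grab_frame('wrist'))
E
```

```text
time: 15.57
tool_pos: [0.5768, 0.2426, 0.1766]
tool_rot: [-0.001, 0.814, 0.58, -0.003]
contact_force: [0.2, -0.1, -0.8]
gripper_width: 0.601
time: 16.07
tool_pos: [0.5515, 0.2757, 0.1785]
tool_rot: [-0.0, 0.708, 0.707, -0.001]
contact_force: [0.3, 0.4, -0.0]
gripper_width: 0.6
(np.float64(89.90332887872223), array([0.55154291, 0.27566146, 0.17852765]), array([-0.00243249, -0.00128336, -0.99999622]), array([ 0.25212292,  0.39688697, -0.00453766]), 0.6003203143126481, 16.0667)
```

View pics/w16.png

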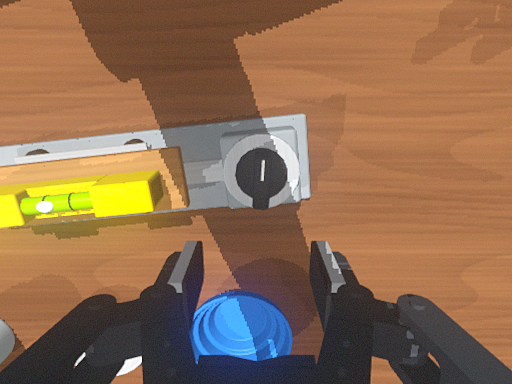

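```bash
python3 - <<'E'
import cv2
im=cv2.imread('pics/w16.png');cv2.imwrite('pics/w16v.png',cv2.resize(im[115:220,205:315],None,fx=5,fy=5,interpolation=cv2.INTER_CUBIC))
cv2.imwrite('pics/w16l.png',cv2.resize(im[160:235,0:170],None,fx=4.7,fy=4.7,interpolation=cv2.INTER_CUBIC))
E
```

```text
(no output)
```

View pics/w16v.png

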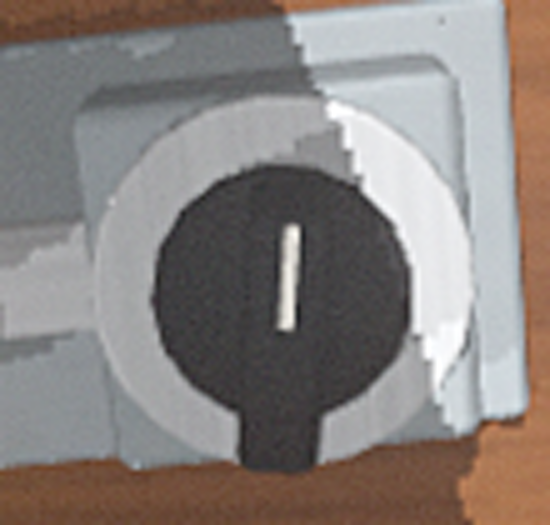

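View pics/w16l.png

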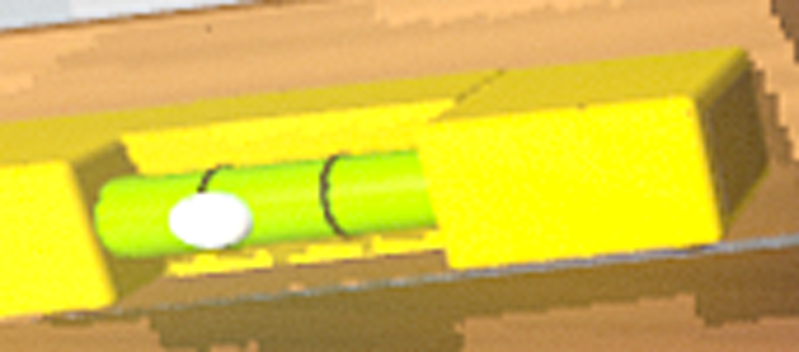

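```bash
python3 - <<'E'
from h import *
C=cam('wrist');print(C['o'])
print(pl(C,205+282/5,115+293/5,.060),pl(C,205+288.5/5,115+277/5,.090), pl(C,205+282/5,115+283/5,.046))
for p in [(292,225),(285,330)]:print(pl(C,205+p[0]/5,115+p[1]/5,.09))
for p in [(240,470),(318,470)]:print(pl(C,205+p[0]/5,115+p[1]/5,.09))
print(yaw()[:2])
E
```

```text
[0.47222193 0.27510253 0.34503073]
[0.54877255 0.27947198 0.06      ] [0.53805206 0.28005179 0.09      ] [0.55057691 0.27968116 0.046     ]
[0.5295038  0.28057572 0.09      ]
[0.54694446 0.27951771 0.09      ]
[0.57133825 0.27206745 0.09      ]
[0.57136308 0.28512261 0.09      ]
(np.float64(89.90007701051027), array([0.5519358 , 0.27556953, 0.17905771]))
```

```bash
python3 - <<'E'
from h import *
plan([.5486,.2797,.1],86.2,3)
E
```

```text
t 16.12 3 x 0.0014 -0.0011 0.0264 -0.0005 0.0003 0.0215
```

```bash
python3 -m inch '0.0014 -0.0011 0.026 0 0 0.0215 0.5;0.0014 -0.0011 0.026 0 0 0.0215 0.55;0.0014 -0.0011 0.026 0 0 0.0215 0.55;0 0 0 0 0 0 0.55;0 0 0 0 0 0 0.55;0 0 0 0 0 0 0.55'
python3 - <<'E'
from h import *
plan([.5486,.2797,.066],86.2,3);print(yaw())
cv2.imwrite('pics/w17.png',grab_frame('wrist'))
E
```

```text
time: 16.62
tool_pos: [0.5499, 0.2804, 0.1037]
tool_rot: [0.0, 0.73, 0.684, 0.001]
contact_force: [0.6, 0.5, 0.8]
gripper_width: 0.453
t 16.62 3 x -0.0003 -0.0004 0.0126 0.0005 -0.0002 0.0006
(np.float64(86.29579102228051), array([0.54994187, 0.28044625, 0.1037214 ]), array([ 1.65748347e-03,  4.99513671e-04, -9.99998502e-01]), array([0.61621457, 0.50719051, 0.81468708]), 0.4533121865398447, 16.6167)
```

View pics/w17.png

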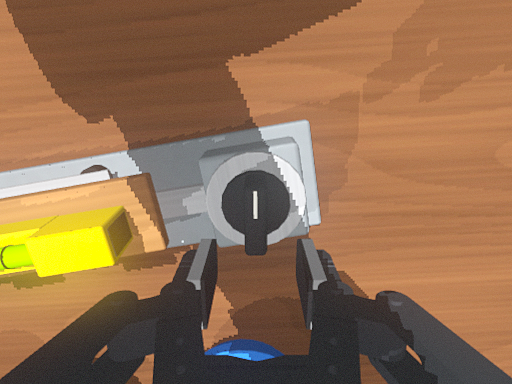

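The bar is vertical at column 256, centred between the fingers. I'll go down, grip and turn.

```bash
python3 -m inch '0 0 0.019 0 0 0 0.55;0 0 0.018 0 0 0 0.55;0 0 0 0 0 0 0.55;0 0 0 0 0 0 1;0 0 0 0 0 0 1;0 0 0 0 0 0 1;0 0 0 0 0 0 1;0 0 0 0 0 0 1'
python3 -m inch '0 0 0 0 0 0.1 1;0 0 0 0 0 0.1 1;0 0 0 0 0 0.1 1;0 0 0 0 0 0.1 1;0 0 0 0 0 0.1 1;0 0 0 0 0 0.1 1;0 0 0 0 0 0.1 1;0 0 0 0 0 0.1 1;0 0 0 0 0 0 1;0 0 0 0 0 0 1'
python3 - <<'E'
from h import *
print(yaw())
cv2.imwrite('pics/w18.png',grab_frame('wrist'))
b=grab_frame('scene')
cv2.imwrite('pics/s18.png',cv2.resize(b[130:260,280:440],None,fx=4.5,fy=4.5,interpolation=cv2.INTER_CUBIC))
E
```

```text
time: 17.33
tool_pos: [0.5502, 0.2811, 0.0675]
tool_rot: [0.001, 0.729, 0.684, 0.002]
contact_force: [-0.3, -0.1, 4.6]
gripper_width: 0.002
time: 18.17
tool_pos: [0.5503, 0.2811, 0.0674]
tool_rot: [-0.0, 0.938, 0.347, 0.002]
contact_force: [0.5, 0.5, 4.5]
gripper_width: -0.003
(np.float64(40.62267711254049), array([0.55025938, 0.28114903, 0.06740232]), array([ 0.00327587,  0.00124008, -0.99999387]), array([0.46506126, 0.4500345 , 4.47094908]), -0.0026280258355541927, 18.1667)
```

View pics/w18.png

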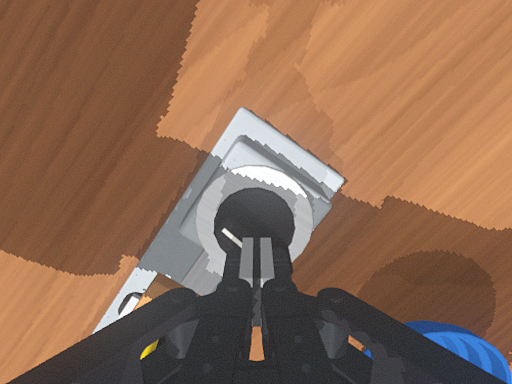

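View pics/s18.png

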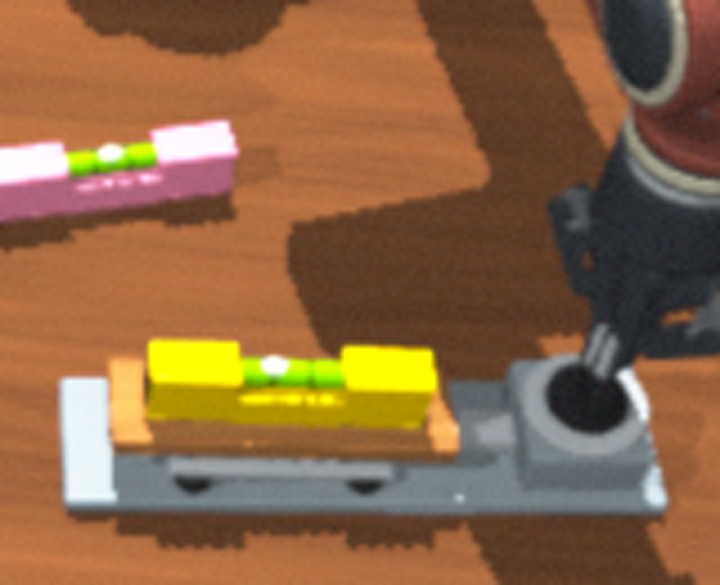

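The fingers closed to zero: the real fingertips sit about 20 mm behind the nominal TCP, so they closed above the bar and the knob did not turn. I'll lift, turn back and go about 20 mm deeper, watching the force.

```bash
python3 -m inch '0 0 -0.02 0 0 0 0.8;0 0 -0.015 0 0 -0.1 0.55;0 0 0 0 0 -0.1 0.55;0 0 0 0 0 -0.1 0.55;0 0 0 0 0 -0.1 0.55;0 0 0 0 0 -0.1 0.55;0 0 0 0 0 -0.1 0.55;0 0 0 0 0 -0.1 0.55;0 0 0 0 0 -0.1 0.55;0 0 0 0 0 0 0.55'
python3 -m inch '0 0 0 0 0 0 0.55;0 0 0 0 0 0 0.55'
python3 - <<'E'
from h import *
plan([.5486,.2797,.066],86.2,3);print(yaw())
cv2.imwrite('pics/w19.png',grab_frame('wrist'))
E
```

```text
time: 19.1
tool_pos: [0.5486, 0.2806, 0.1001]
tool_rot: [-0.0, 0.728, 0.685, -0.0]
contact_force: [-0.8, -0.1, 0.1]
gripper_width: 0.451
time: 19.27
tool_pos: [0.5487, 0.2806, 0.1003]
tool_rot: [-0.0, 0.73, 0.684, -0.0]
contact_force: [-0.4, -0.5, -0.2]
gripper_width: 0.449
t 19.27 3 x -0.0003 -0.0000 0.0114 -0.0001 0.0000 0.0004
(np.float64(86.26653319886877), array([0.54871742, 0.28059494, 0.10025344]), array([-2.53118015e-04, -3.82882537e-05, -9.99999967e-01]), array([-0.42027237, -0.46216352, -0.20380404]), 0.4492745528276715, 19.2667)
```

View pics/w19.png

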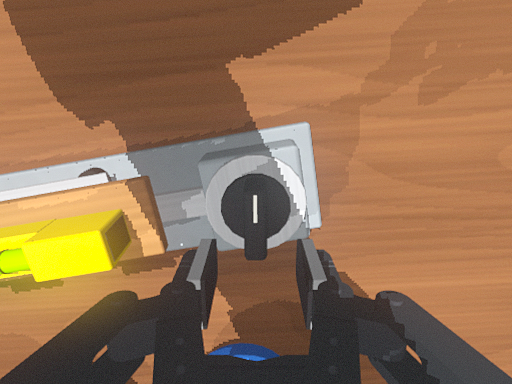

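```bash
python3 -m inch '0 0.0 0.02 0 0 0 0.55;0 0 0.015 0 0 0 0.55;0 0 0.006 0 0 0 0.55;0 0 0 0 0 0 0.55;0 0 0 0 0 0 0.55'; python3 -m inch '0 0 0.005 0 0 0 0.55;0 0 0 0 0 0 0.55;0 0 0 0 0 0 0.55'
python3 - <<'E'
from h import *
b=grab_frame('scene')
cv2.imwrite('pics/s20.png',cv2.resize(b[160:260,340:440],None,fx=6,fy=6,interpolation=cv2.INTER_CUBIC))
E
```

```text
time: 19.73
tool_pos: [0.5488, 0.2806, 0.0593]
tool_rot: [-0.0, 0.729, 0.684, -0.0]
contact_force: [-0.3, -0.1, -0.4]
gripper_width: 0.451
time: 19.98
tool_pos: [0.5492, 0.2807, 0.0548]
tool_rot: [0.0, 0.729, 0.684, 0.0]
contact_force: [0.0, -0.5, -0.3]
gripper_width: 0.45
```

View pics/s20.png

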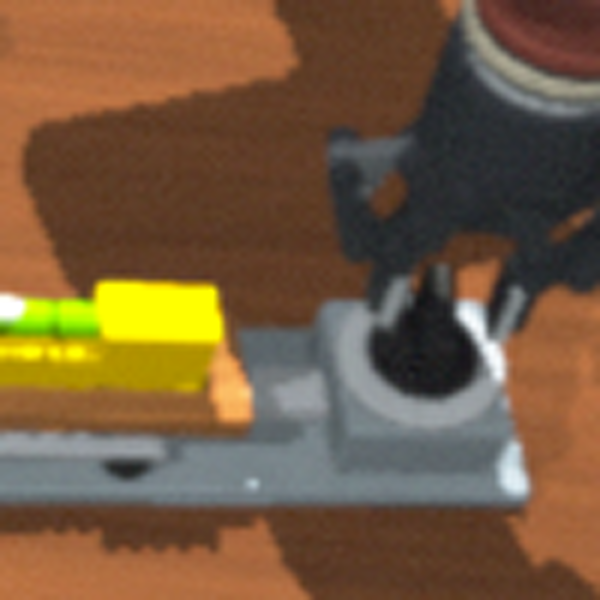

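```bash
python3 -m inch '0 0 0.005 0 0 0 0.55;0 0 0 0 0 0 1;0 0 0 0 0 0 1;0 0 0 0 0 0 1;0 0 0 0 0 0 1;0 0 0 0 0 0 1'
```

```text
time: 20.53
tool_pos: [0.5485, 0.28, 0.0492]
tool_rot: [0.0, 0.729, 0.684, -0.001]
contact_force: [-1.7, -3.5, 1.1]
gripper_width: 0.143
```

The bar is gripped (opening about 12 to 14 mm). Turning.

```bash
python3 -m inch '0 0 0 0 0 0.1 1;0 0 0 0 0 0.1 1;0 0 0 0 0 0.1 1;0 0 0 0 0 0.1 1;0 0 0 0 0 0.1 1;0 0 0 0 0 0.1 1;0 0 0 0 0 0.1 1;0 0 0 0 0 0.1 1;0 0 0 0 0 0.06 1;0 0 0 0 0 0 1'
python3 -m inch '0 0 0 0 0 0 1;0 0 0 0 0 0 1;0 0 0 0 0 0 1;0 0 0 0 0 0 1;0 0 0 0 0 0 1;0 0 0 0 0 0 1;0 0 0 0 0 0 1;0 0 0 0 0 0 1'
python3 - <<'E'
from h import *
print(yaw())
for n in ('scene','top','wrist'):
    b=grab_frame(n);cv2.imwrite(f'pics/{n}21.png',b)
b=cv2.imread('pics/scene21.png')
cv2.imwrite('pics/s21.png',cv2.resize(b[195:235,305:385],None,fx=9,fy=9,interpolation=cv2.INTER_CUBIC))
b=cv2.imread('pics/top21.png')
cv2.imwrite('pics/t21.png',cv2.resize(b[150:210,100:240],None,fx=5.7,fy=5.7,interpolation=cv2.INTER_CUBIC))
E
```

```text
time: 21.37
tool_pos: [0.549, 0.2808, 0.0492]
tool_rot: [-0.0, 0.948, 0.317, 0.0]
contact_force: [0.6, -1.6, -0.4]
gripper_width: 0.145
time: 22.03
tool_pos: [0.549, 0.2808, 0.0492]
tool_rot: [-0.0, 0.948, 0.318, 0.0]
contact_force: [2.8, 0.5, -4.0]
gripper_width: 0.145
(np.float64(37.06646617466152), array([0.54895306, 0.28076256, 0.04921944]), array([ 3.90715243e-04,  3.52040845e-04, -9.99999862e-01]), array([ 2.78687631,  0.4931899 , -4.00204189]), 0.145378229777136, 22.0333)
```

View pics/s21.png

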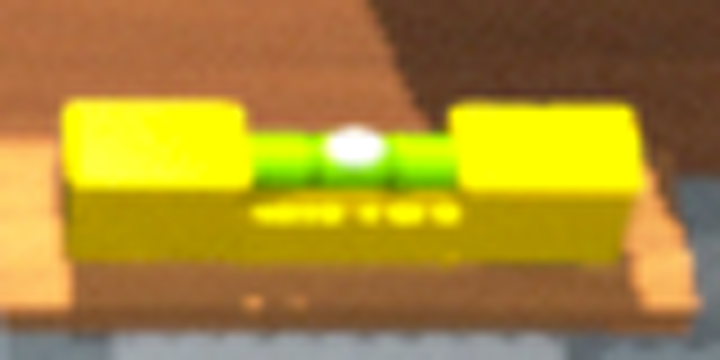

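View pics/t21.png

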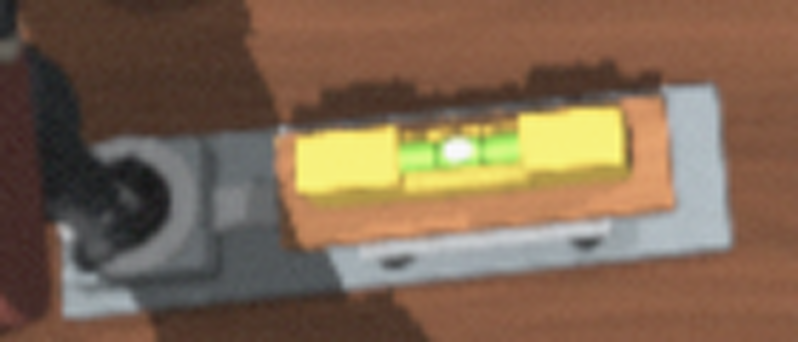

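View pics/wrist21.png

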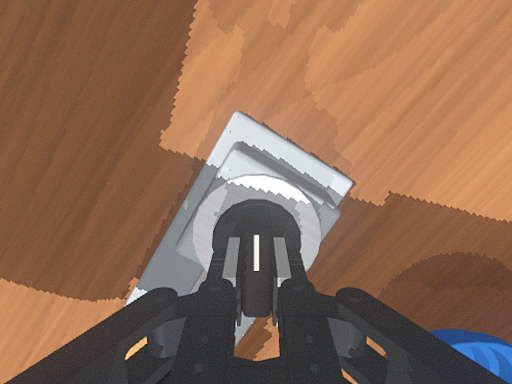

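The bubble is midway in both views. Scene crop: lines at columns 320 and 388, bubble at 355. Top crop: lines at 436 and 482, bubble at 458. I'll release the knob, rise and check from above the level.

```bash
python3 -m inch '0 0 0 0 0 0 0.75;0 0 0 0 0 0 0.6;0 0 0 0 0 0 0.55;0 0 0 0 0 0 0.55;0 0 -0.02 0 0 0 0.55;0 0 -0.035 0 0 0 0.55;0 0 -0.035 0 0 0 0.55;0 0 -0.03 0 0 0 0.6;0 0 -0.02 0 0 0 0.8;0 0 0 0 0 0 1'
python3 - <<'E'
from h import *
print(yaw());plan([.569,.106,.19],6,7)
E
```

```text
time: 23.02
tool_pos: [0.552, 0.2818, 0.1968]
tool_rot: [-0.0, 0.948, 0.318, 0.006]
contact_force: [0.8, -0.7, 0.4]
gripper_width: 0.129
(np.float64(37.068274118064345), array([0.55195389, 0.28178973, 0.19676991]), array([ 0.01047218,  0.00379589, -0.99993796]), array([ 0.79708723, -0.6727488 ,  0.40171492]), 0.12914093224162818, 23.0167)
t 23.02 7 x -0.0080 0.0243 0.0010 0.0000 -0.0016 0.0775
```

```bash
python3 -m inch '-0.008 0.0243 0 0 0 0.0775 1;-0.008 0.0243 0 0 0 0.0775 1;-0.008 0.0243 0 0 0 0.0775 1;-0.008 0.0243 0 0 0 0.0775 1;-0.008 0.0243 0 0 0 0.0775 1;-0.008 0.0243 0 0 0 0.0775 1;-0.008 0.0243 0 0 0 0.0775 1;0 0 0 0 0 0 1;0 0 0 0 0 0 1;0 0 0 0 0 0 1'
python3 - <<'E'
from h import *
print(yaw());b=grab_frame('wrist');cv2.imwrite('pics/w22.png',b)
print(yaw()[:2])
cv2.imwrite('pics/w22v.png',cv2.resize(b[110:230,200:310],None,fx=5,fy=5,interpolation=cv2.INTER_CUBIC))
E
```

```text
time: 23.85
tool_pos: [0.5655, 0.1048, 0.1886]
tool_rot: [-0.0, 0.999, 0.052, -0.001]
contact_force: [-0.2, 0.1, -0.1]
gripper_width: -0.003
(np.float64(6.00980546076164), array([0.56550077, 0.10478812, 0.18862515]), array([-1.07296283e-03,  4.02684948e-04, -9.99999343e-01]), array([-0.24885883,  0.10434772, -0.13624848]), -0.0027342167486056426, 23.85)
(np.float64(6.04725820707809), array([0.56559946, 0.1051597 , 0.18876481]))
```

View pics/w22.png

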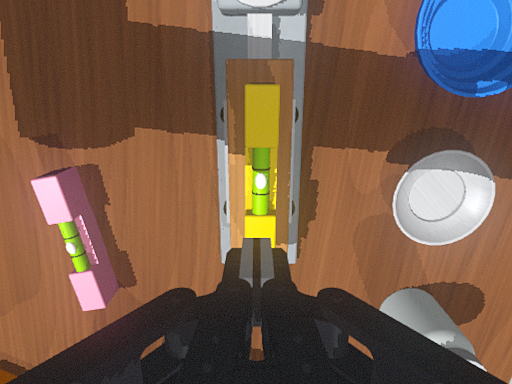

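View pics/w22v.png

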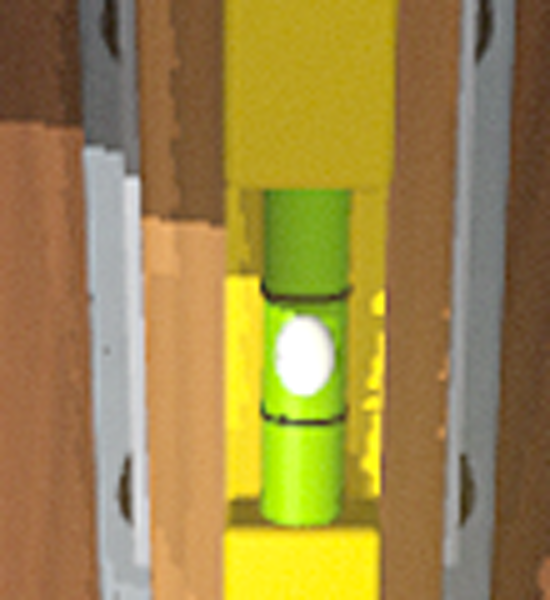

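The bubble sits between the lines: zoomed rows 295 and 420, bubble at 356, so about 0.3 mm off. Now the level's middle, then press.

```bash
python3 - <<'E'
from h import *
C=cam('wrist');p=pl(C,260.8,181.4,.090);print(p)
for q in [(245,85),(279,85)]:print(pl(C,*q,.09))
plan([p[0],p[1],.10],6,3)
E
```

```text
[0.56860061 0.10594009 0.09      ]
[0.54799599 0.18174566 0.09      ]
[0.57409293 0.18450089 0.09      ]
t 23.9 3 x 0.0010 -0.0001 0.0296 -0.0001 0.0003 0.0003
```

```bash
python3 -m inch '0.001 0 0.03 0 0 0 1;0.001 0 0.03 0 0 0 1;0.001 0 0.025 0 0 0 1;0 0 0.006 0 0 0 1;0 0 0 0 0 0 1;0 0 0 0 0 0 1'; python3 -m inch '0 0 0.006 0 0 0 1;0 0 0.006 0 0 0 1;0 0 0 0 0 0 1;0 0 0 0 0 0 1'
python3 - <<'E'
from h import *
print(yaw()[:3])
b=grab_frame('scene')
cv2.imwrite('pics/s23.png',cv2.resize(b[170:250,290:400],None,fx=6,fy=6,interpolation=cv2.INTER_CUBIC))
E
```

```text
time: 24.4
tool_pos: [0.5692, 0.1055, 0.0991]
tool_rot: [-0.0, 0.999, 0.053, 0.0]
contact_force: [-0.2, -0.2, 0.5]
gripper_width: 0.005
time: 24.73
tool_pos: [0.5689, 0.1048, 0.0866]
tool_rot: [-0.0, 0.999, 0.052, 0.0]
contact_force: [-0.6, 0.3, 0.4]
gripper_width: 0.003
(np.float64(5.973499648616513), array([0.56892912, 0.10480727, 0.0866118 ]), array([ 3.03121823e-04,  5.07672072e-05, -9.99999953e-01]))
```

View pics/s23.png

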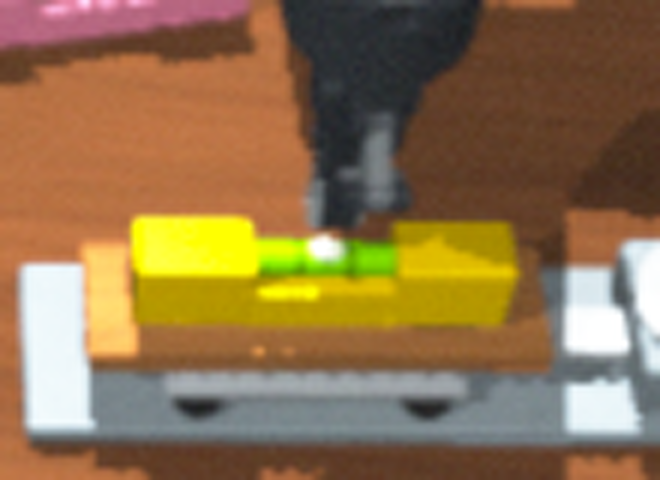

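```bash
python3 -m inch '0 0 0.006 0 0 0 1;0 0 0.005 0 0 0 1;0 0 0 0 0 0 1;0 0 0 0 0 0 1'; for i in 1; do python3 -m inch '0 0 0.004 0 0 0 1;0 0 0 0 0 0 1;0 0 0 0 0 0 1'; done; python3 -m inch '0 0 0.004 0 0 0 1;0 0 0 0 0 0 1;0 0 0 0 0 0 1'
```

```text
time: 25.12
tool_pos: [0.5683, 0.1047, 0.0745]
tool_rot: [0.0, 0.999, 0.052, -0.001]
contact_force: [-0.4, 0.3, 1.1]
gripper_width: -0.003
time: 25.37
tool_pos: [0.5686, 0.1048, 0.071]
tool_rot: [-0.0, 0.999, 0.052, -0.0]
contact_force: [0.0, -0.9, 0.9]
gripper_width: 0.002
time: 25.62
tool_pos: [0.5686, 0.1048, 0.067]
tool_rot: [-0.0, 0.999, 0.052, -0.0]
contact_force: [0.3, -0.3, 0.5]
gripper_width: -0.002
```

```bash
python3 -m inch '0 0 0.002 0 0 0 1;0 0 0 0 0 0 1;0 0 0 0 0 0 1';python3 -m inch '0 0 0.002 0 0 0 1;0 0 0 0 0 0 1;0 0 0 0 0 0 1'
python3 - <<'E'
from h import *
b=grab_frame('scene')
cv2.imwrite('pics/s24.png',cv2.resize(b[170:250,290:400],None,fx=6,fy=6,interpolation=cv2.INTER_CUBIC))
cv2.imwrite('pics/w24.png',grab_frame('wrist'))
E
```

```text
time: 25.87
tool_pos: [0.5691, 0.1048, 0.0656]
tool_rot: [-0.0, 0.999, 0.052, 0.0]
contact_force: [1.2, 0.2, 1.0]
gripper_width: 0.0
time: 26.12
tool_pos: [0.5692, 0.1048, 0.0639]
tool_rot: [-0.0, 0.999, 0.052, 0.0]
contact_force: [-1.3, 0.1, 3.8]
gripper_width: -0.002
```

View pics/s24.png

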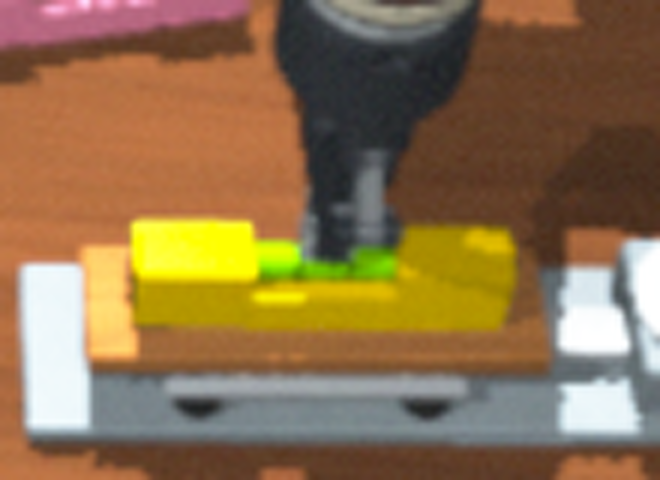

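View pics/w24.png

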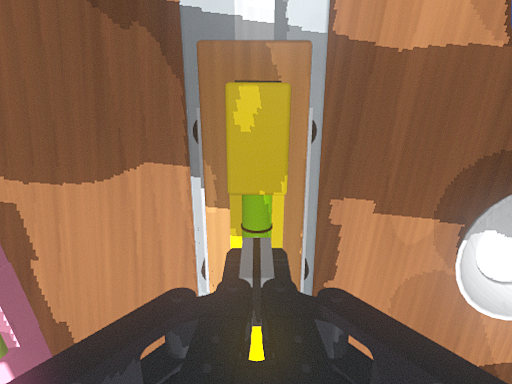

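Contact made at about 4 N, on the middle of the vial. I'll press on to about 10 N.

```bash
python3 -m inch '0 0 0.002 0 0 0 1;0 0 0 0 0 0 1;0 0 0 0 0 0 1';python3 -m inch '0 0 0.002 0 0 0 1;0 0 0 0 0 0 1;0 0 0 0 0 0 1;0 0 0 0 0 0 1'
```

```text
time: 26.47
tool_pos: [0.5692, 0.1048, 0.0621]
tool_rot: [-0.0, 0.999, 0.052, 0.0]
contact_force: [-0.7, -0.0, 6.7]
gripper_width: 0.005
time: 26.8
tool_pos: [0.5693, 0.1049, 0.0606]
tool_rot: [-0.0, 0.999, 0.052, 0.0]
contact_force: [-2.5, -1.3, 7.8]
gripper_width: 0.0
```

```bash
python3 -m inch '0 0 0.002 0 0 0 1;0 0 0 0 0 0 1;0 0 0 0 0 0 1;0 0 0 0 0 0 1;0 0 0 0 0 0 1;0 0 0 0 0 0 1;0 0 0 0 0 0 1;0 0 0 0 0 0 1'
python3 - <<'E'
from h import *
F=[]
for n in ('scene','top','wrist'):
    b=grab_frame(n);cv2.imwrite(f'pics/{n}25.png',b);F.append(state()['contact_force'])
print(np.round(F,1),yaw()[:3])
b=cv2.imread('pics/scene25.png')
a=cv2.resize(b[170:250,290:400],None,fx=6,fy=6,interpolation=cv2.INTER_CUBIC)
cv2.imwrite('pics/s25.png',a)
b=cv2.imread('pics/top25.png')
cv2.imwrite('pics/t25.png',cv2.resize(b[150:250,140:360],None,fx=3.6,fy=3.6,interpolation=cv2.INTER_CUBIC))
E
```

```text
time: 27.47
tool_pos: [0.5694, 0.1049, 0.0591]
tool_rot: [0.0, 0.999, 0.052, 0.0]
contact_force: [-3.6, -0.9, 11.3]
gripper_width: 0.0
[[-4.1  0.2  9.8]
 [-3.6 -0.3 10.9]
 [-3.7 -0.3 10.7]] (np.float64(5.981027299338539), array([0.56943345, 0.10486087, 0.05912723]), array([ 8.50208404e-04,  3.39598295e-05, -9.99999638e-01]))
```

View pics/s25.png

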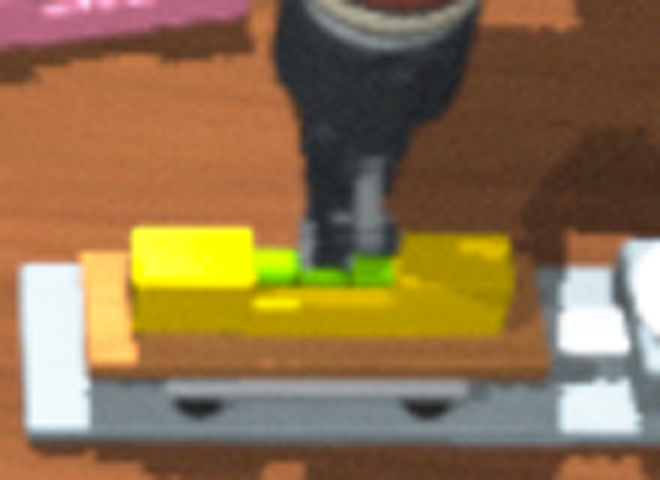

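View pics/t25.png

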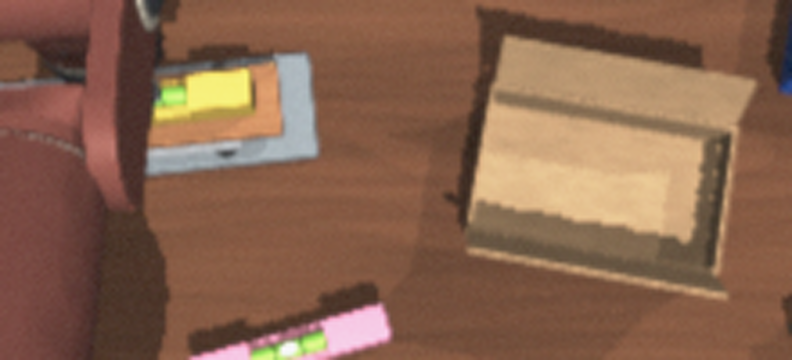

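View pics/wrist25.png

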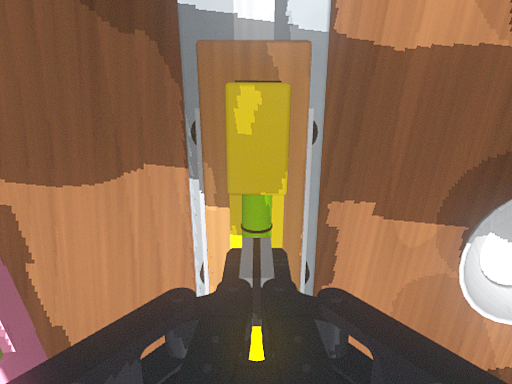

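View pics/scene25.png

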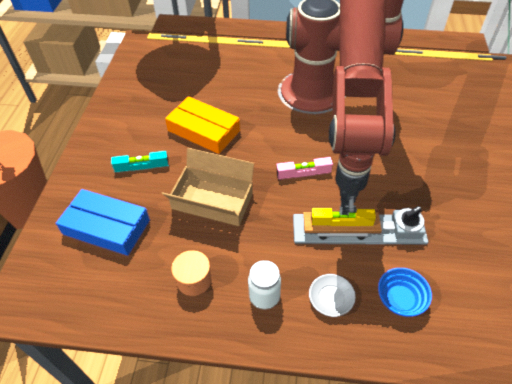

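```bash
python3 - <<'E'
from h import *
print(state()['contact_force'],state()['time']);print(job_done())
E
```

```text
[-3.69958058 -0.29140419 10.67585472] 27.6167
the job is handed in; nothing more can be done
None
```

I opened both carton flaps, set the yellow level right way up on the middle of the shelf and let go. I then turned the knob until the bubble was centred, and handed the job in at 27.6 s with the closed fingertips still pressing the level.

**What the last checks showed**
- **Flaps:** the near flap measured about 2.05 rad and the far flap about 1.97 rad after the pushes, and both still looked open in the last pictures.
- **Bubble:** it was about 0.3 mm from the middle just before pressing. During the press the fingers hide it, so I could not confirm it directly. None of it showed beyond either side of the fingertips.
- **Pressing force:** the wrist read about 10.7 N downward and held steady. It also read about 3.7 N sideways. I saw no shift of the level, but I did not measure it again under load.
- **Bystanders:** the jar, tin, bowl and dish look unmoved in the final scene picture.

**What went wrong on the way**
- **Flap pushes:** each flap took several pushes. The finger once slid over the far flap without moving it, and the flap edges wedged under the finger linkage at 11–13 N.
- **Fingertip position:** the real fingertips seemed to sit about 15–20 mm behind the stated tool point.
- **First knob grip:** it closed above the bar because of that offset, touching the bar's top at about 4.6 N without turning the knob. I repeated it about 18 mm lower and it held.

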